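# Pack away the sampling swabs

### The arm

A 7-joint arm with a two-finger parallel gripper is mounted at the origin on the work surface. World frame = base frame: x ahead of the robot, y to its left, z up, the work surface at z = 0. Lengths are in m, angles in rad, forces in N, time in s.
With the tool pointing down it reaches from about 0.4 to 0.925 m from the base axis. Payload 4.1 kg.
Tool frame: the origin (TCP) lies midway between the tips of the shut fingers; the grasp point (between the pads) lies 19 mm behind it; z points along the fingers, y is the direction in which the jaws open and shut (so a half turn about z gives the same grasp; the last joint's range is limited). The gripper opens to 85 mm and grips with 20 to 120 N. Pads are 22 mm wide; open, the fingers measure 114 mm over their backs; the gripper's body (76 mm by 85 mm) begins 54 mm behind the grasp point. The pads swing forward as they close: fully open they stand 13 mm farther back than shut.
Start: joints at [1.19, 0.398, 0.045, 1.537, -0.019, 1.207, -0.051], TCP at [0.181, -0.624, 0.231] pointing down, gripper open.
Joint ranges: [-2.82, 2.82], [-0.49, 2.23], [-1.37, 1.46], [0, 2.46], [-1.36, 4.5], [0.23, 2], [-2.94, 2.94]. Speed limits (rad/s): [2.57, 2.57, 3.14, 3.14, 3.14, 3.14, 3.14].

### API

Orientations are given as [roll, pitch, yaw] about the fixed x, y, z axes, in that order (R = Rz(yaw) Ry(pitch) Rx(roll)).
In Python, from bench import state, capture, hand_in, trace, tip_of gives the robot as it stands.
- The arm moves only by the shell command python3 -m handwheel 'ROWS' [FORCE]. ROWS is JSON, a list of rows, each a list of 3 entries, a list of its own where there are three numbers: the closure, from -1 (fully open) to 1 (shut), then the shift along the world's x, y, z in mm, then the turn, a rotation vector about the world's x, y, z in degrees. A call has 1 to 5 rows; each row shifts and turns the commanded pose from where the row before left it; what a row does not reach is not made up. A row lasts 1/10 s, in which the tool goes at most 50 mm and 8.59 degrees, less where a joint would pass 70% of its speed; a pose out of reach is approached as far as the arm can. A call with a gripper value outside its range is refused whole. The fingers move at their own pace and stop on an object; FORCE is the grip in N (left out, the last holds). Time passes only in rows, so rows that do not move let the fingers close. It gives the time, the measured TCP pose, the force and the opening at its end, in the units of the state.
- state(): the state, without advancing time (a new reading comes with each control period).
- capture(name): name is "scene" or "top"; returns a dict with "image" (420x560x3 uint8, blue, green, red), "intrinsics" (3x3 intrinsics, pixels), "k1" (the pictures are not rectified: a ray, as slopes to the right and down, at radius r is drawn at 1 + k1 r^2 times it, then the intrinsics apply), "rvec" (rotation vector, rad) and "tvec" (3), from world to camera coordinates, as OpenCV has them. Camera axes: x right, y down, z forward; pixel columns grow to the right and rows downward; lengths in m; the calibration is good to about 2 mm. A picture is of the moment at which its call begins. There is no depth.
- hand_in(): hands the job in, once; it reports no verdict.
Trained networks look in the newest picture that a camera, given by its name, has taken for a name from the list of things; names that differ only in an ending like _2 or _b are one class to them, and where a whole thing is asked for, a point or a joint stands for the part that bears it (a point fixed in the world has none). Each returns a list of dicts, best first, with "conf" (0 to 1); they miss things now and then, are a little off and sometimes report something else, mostly with a low value. They report only what shows in the picture. A call takes as long as a camera call. They do not tell look-alikes from the thing itself.
- trace(camera, name): "pixels" (420x560 bool, what is visible of it).
- tip_of(camera, name): "position" ([x, y, z] in m, in world coordinates, good to about 4 mm: a listed point, or the origin of a listed thing).
The state is a dict: "time_s": time; "joints": joint angles; "joint_velocities": joint speeds; "joint_torque": joint torques, N m; "tool_pos": TCP position; "tool_rot": TCP orientation; "wrist_force": force on the tool from outside, world axes, zero at the start; "ft_torque": the same for the moment, N m; "finger_gap": finger opening in m.
Only numpy, scipy, OpenCV 4.12 (cv2) and the standard library are available. Lean on these libraries where they do the work, as an engineer would, in place of code of your own. Each camera call takes 0.05 s, during which the arm holds its last target.

### The job

Pack up the sampling kit: push each swab in the drying stand fully down into the tube whose collar matches its cap colour, so that the cap sits on the rim, and then, with all of them in, shut the box's lid. Also slide the orange spatula, blade first and lying flat, fully home into the slot of the blue dock, and leave the bottle, jar and dish where they are.

Things in the scene. Friction and masses are not known exactly. Their poses are not given: they have to be found in the camera images.
- box: Grey plastic tube box, 212 x 140 mm, walls 100 mm high and 5 mm thick, fixed to the bench. Origin: centre of its underside; x along its long side (the row of tubes), z up. Four clear tubes stand in it in one row along x at y = 12 mm, 45 mm apart, rims level with the top of the walls (100 mm). A clear lid is hinged along its -y long side.
- tube_red (a point): Centre of the mouth (at rim height) of the tube with the red collar: upright round tube, bore 15 mm, outside 21.6 mm, 88 mm deep. A square red collar is round it just below the rim and a flat red tab lies beside it. Axes as the box's.
- tube_blue (a point): Centre of the mouth (at rim height) of the tube with the blue collar: upright round tube, bore 15 mm, outside 21.6 mm, 88 mm deep. A square blue collar is round it just below the rim and a flat blue tab lies beside it. Axes as the box's.
- tube_green (a point): Centre of the mouth (at rim height) of the tube with the green collar: upright round tube, bore 15 mm, outside 21.6 mm, 88 mm deep. A square green collar is round it just below the rim and a flat green tab lies beside it. Axes as the box's.
- tube_yellow (a point): Centre of the mouth (at rim height) of the tube with the yellow collar: upright round tube, bore 15 mm, outside 21.6 mm, 88 mm deep. A square yellow collar is round it just below the rim and a flat yellow tab lies beside it. Axes as the box's.
- lid (a joint): Hinge angle of the box's lid: 0 shut (level on the walls), 1.9 rad fully open, leaning a little back beyond the box's -y side. Clear tray-shaped shell, blue edges, 212 x 140 mm, 50 mm deep (outer top 150 mm above the bench when shut; seated caps fit under it). Stiff hinge: stays about where it is left; 2 to 3 N at its far edge swings it down. No latch.
- lid_hinge (a point): Middle of the lid's hinge line, which runs along the box's x axis, 70 mm to the -y side of the box's centre and 100 mm above the bench.
- lid_top (a point): Centre of the outer (top) face of the lid, on the lid itself: 70 mm from the hinge line along the lid and 50 mm out from the lid's rim plane. z is the outward normal of that face: straight up when shut.
- stand: Aluminium drying stand, fixed: a plate 200 x 60 x 12 mm on two end legs, top face 112 mm above the bench, with four 14 mm holes in a row along its x axis at -67.5, -22.5, 22.5 and 67.5 mm. Origin: centre of its underside; z up. Swabs hang upright in the holes, cap up, in any colour order; some holes may be empty.
- swab_red: Swab with a red cap, 30 g; may be absent. Upright round cap 22 mm diameter and 36 mm high, to be gripped; below it a 10.6 mm plug 10 mm long, then a white 6 mm shaft and a 9 mm bud, reaching 80 mm below the cap. Origin: the bud's end, on the axis; z along the swab towards the cap.
- swab_blue: Swab with a blue cap, 30 g; may be absent. Upright round cap 22 mm diameter and 36 mm high, to be gripped; below it a 10.6 mm plug 10 mm long, then a white 6 mm shaft and a 9 mm bud, reaching 80 mm below the cap. Origin: the bud's end, on the axis; z along the swab towards the cap.
- swab_green: Swab with a green cap, 30 g; may be absent. Upright round cap 22 mm diameter and 36 mm high, to be gripped; below it a 10.6 mm plug 10 mm long, then a white 6 mm shaft and a 9 mm bud, reaching 80 mm below the cap. Origin: the bud's end, on the axis; z along the swab towards the cap.
- swab_yellow: Swab with a yellow cap, 30 g; may be absent. Upright round cap 22 mm diameter and 36 mm high, to be gripped; below it a 10.6 mm plug 10 mm long, then a white 6 mm shaft and a 9 mm bud, reaching 80 mm below the cap. Origin: the bud's end, on the axis; z along the swab towards the cap.
- cap_red (a point): Centre of the underside of the red swab's cap, 80 mm above the bud's end and 36 mm below the cap's top. With the swab seated it is at the centre of the tube's mouth.
- cap_blue (a point): Centre of the underside of the blue swab's cap, 80 mm above the bud's end and 36 mm below the cap's top. With the swab seated it is at the centre of the tube's mouth.
- cap_green (a point): Centre of the underside of the green swab's cap, 80 mm above the bud's end and 36 mm below the cap's top. With the swab seated it is at the centre of the tube's mouth.
- cap_yellow (a point): Centre of the underside of the yellow swab's cap, 80 mm above the bud's end and 36 mm below the cap's top. With the swab seated it is at the centre of the tube's mouth.
- spatula: Flat spatula, 185 mm long, 70 g, lying flat on the bench. Orange handle 100 mm long, 18 mm wide, 16 mm thick; steel blade 85 mm long, 30 mm wide, 4 mm thick, at mid height of the handle. Origin: centre of the handle's underside; x towards the blade; z up. Handle ends at x = 50 mm, blade at x = 135 mm; it balances at about x = 40 mm.
- spatula_tip (a point): End of the spatula's blade, middle of its width and thickness (135 mm ahead of the spatula's origin and 8 mm above its underside).
- dock: Blue tool dock, fixed block 80 x 90 x 66 mm high. Origin: centre of its underside; its front face is at x = -40 mm. A level slot 44 mm wide, 40 to 52 mm above the bench, runs through it along x; the blade enters from the front, moving along +x. The handle is too thick to enter and stops at the front face. A docked spatula stays put, sagging slightly.
- dock_slot (a point): Centre of the slot's opening in the dock's front face, 46 mm above the bench; x points into the slot.
- wash_bottle: Bystander: white bottle with a red cap, 66 mm across, 170 mm high. Origin: centre of its underside.
- jar: Bystander: amber jar, 70 mm across, 80 mm high. Origin: centre of its underside.
- dish: Bystander: flat glass dish, 90 mm across, 16 mm high. Origin: centre of its underside.
There are look-alikes about, which are no part of the job. What is meant by the dock is not pink, and is the larger of those in its own colour.

How it is judged:
By the outcome, as a careful person would: the job done as asked, in the order asked, and still so for the second after the job is handed in, with the robot touching nothing.
Of swab_red, swab_blue, swab_green, swab_yellow only 3 to 4 are there at a start; the rules pass over those that are not, and their reading is None.
At some moment in a run one of spatula may be knocked a few centimetres aside while the robot is not near it.
It also fails if it takes over 210 s, if anything falls off the work surface, if the arm or the gripper's body presses on something with over 40 N, if the wrist force passes 120 N, or if a joint passes its speed limit or range.

## Working session

There is one attempt and no reset: what is moved stays moved. The work goes in short steps, Python scripts to look and compute and a shell command to move; the robot and the scene stay as the last step left them, time stands still between calls to the robot, and variables do not carry over. Pictures are saved under pics/ and viewed, and the job is handed in when it is done.

```bash
ls; mkdir -p pics; cat > h.py <<'E'
import numpy as np, cv2
from bench import state, capture, hand_in, trace, tip_of
def cam(n):
    c=capture(n); return c
def save(c,f,crop=None,s=1):
    im=c["image"]
    if crop: x0,y0,x1,y1=crop; im=im[y0:y1,x0:x1]
    if s!=1: im=cv2.resize(im,None,fx=s,fy=s,interpolation=cv2.INTER_CUBIC)
    cv2.imwrite(f,im)
def proj(c,P):
    P=np.atleast_2d(np.array(P,float)); R=cv2.Rodrigues(np.array(c["rvec"],float))[0]
    q=P@R.T+np.array(c["tvec"]).ravel(); s=q[:,:2]/q[:,2:]; r2=(s**2).sum(1,keepdims=True)
    s=s*(1+c["k1"]*r2); K=np.array(c["intrinsics"]); return s@K[:2,:2].T+K[:2,2]
def back(c,uv,z):
    """pixels -> world points on plane Z=z"""
    uv=np.atleast_2d(np.array(uv,float)); K=np.array(c["intrinsics"]); R=cv2.Rodrigues(np.array(c["rvec"],float))[0]
    d=(uv-K[:2,2])@np.linalg.inv(K[:2,:2]).T; s=d.copy()
    for _ in range(20): s=d/(1+c["k1"]*(s**2).sum(1,keepdims=True))
    ray=np.c_[s,np.ones(len(s))]@R; o=-R.T@np.array(c["tvec"]).ravel()
    t=(z-o[2])/ray[:,2]; return o+ray*t[:,None]
E
python3 - <<'E'
from h import *
s=state(); print({k:np.round(v,3).tolist() for k,v in s.items()})
for n in("scene","top"):
    c=cam(n); save(c,f"pics/{n}0.png"); R=cv2.Rodrigues(np.array(c["rvec"],float))[0]
    print(n,np.round(-R.T@np.array(c["tvec"]).ravel(),3),c["k1"],np.array(c["intrinsics"]).round(1).tolist(), R.round(2).tolist())
E
```

```text
pics
{'time_s': 0.0, 'joints': [1.19, 0.399, 0.045, 1.538, -0.019, 1.207, -0.051], 'joint_velocities': [-0.0, -0.001, -0.001, -0.001, -0.001, -0.0, 0.001], 'joint_torque': [-0.001, -47.512, 1.364, -25.422, 0.012, 0.01, 0.0], 'tool_pos': [0.181, -0.624, 0.23], 'tool_rot': [-3.14, 0.0, 0.282], 'wrist_force': [0.334, -0.249, -0.174], 'ft_torque': [0.009, 0.011, -0.016], 'finger_gap': 0.085}
scene [ 0.973 -0.124  0.864] -0.0018790886902405224 [[415.1, 0.0, 279.4], [0.0, 415.1, 214.9], [0.0, 0.0, 1.0]] [[0.49, 0.87, -0.01], [0.74, -0.42, -0.52], [-0.46, 0.25, -0.85]]
top [0.517 0.12  1.209] 0.0029613064714064997 [[415.5, 0.0, 282.2], [0.0, 415.5, 209.4], [0.0, 0.0, 1.0]] [[-0.01, -1.0, 0.03], [-1.0, 0.01, -0.04], [0.04, -0.03, -1.0]]
```

View pics/scene0.png

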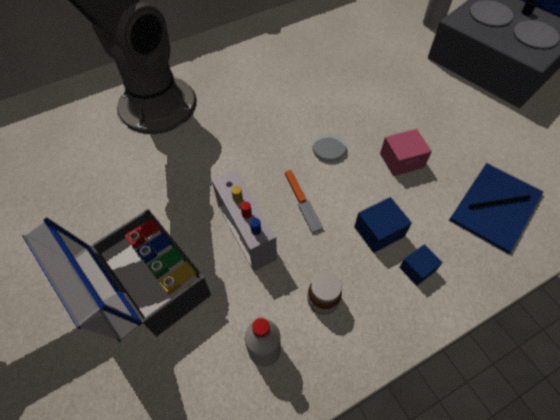

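View pics/top0.png

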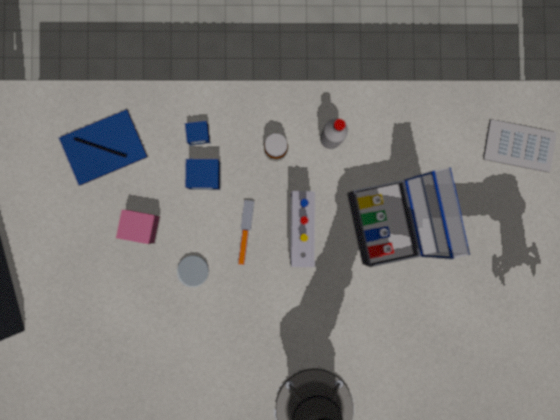

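```bash
python3 - <<'E'
from h import *
for n in("top","scene"):
  for t in ["box","lid_hinge","lid_top","stand","tube_red","tube_blue","tube_green","tube_yellow","cap_red","cap_blue","cap_green","cap_yellow","spatula","spatula_tip","dock","dock_slot","wash_bottle","jar","dish"]:
    try: print(n,t,[(np.round(d["position"],3).tolist(),round(d["conf"],2)) for d in tip_of(n,t)])
    except Exception as e: print(n,t,e)
print(state()["time_s"])
E
```

```text
top box []
top lid_hinge [([0.534, -0.258, 0.102], 0.58)]
top lid_top [([0.546, -0.321, 0.157], 0.78), ([0.512, 0.034, -0.001], 0.64)]
top stand [([0.512, 0.033, -0.001], 0.79)]
top tube_red [([0.457, -0.194, 0.1], 0.65), ([0.579, 0.036, 0.032], 0.31)]
top tube_blue [([0.499, -0.181, 0.101], 0.96), ([0.489, 0.034, 0.112], 0.22)]
top tube_green [([0.542, -0.179, 0.1], 0.87)]
top tube_yellow [([0.49, 0.036, 0.11], 0.75), ([0.531, 0.029, 0.112], 0.61), ([0.592, -0.168, 0.101], 0.56)]
top cap_red [([0.531, 0.029, 0.112], 0.6)]
top cap_blue [([0.578, 0.03, 0.109], 0.62)]
top cap_green []
top cap_yellow [([0.487, 0.036, 0.109], 0.61)]
top spatula [([0.459, 0.198, 0.005], 0.91)]
top spatula_tip [([0.597, 0.184, 0.005], 0.96)]
top dock [([0.522, 0.492, -0.002], 0.97), ([0.669, 0.308, 0.001], 0.83), ([0.789, 0.329, 0.0], 0.58), ([0.547, -0.315, 0.16], 0.36)]
top dock_slot [([0.759, 0.325, 0.029], 0.75), ([0.627, 0.31, 0.048], 0.7), ([0.479, 0.5, 0.047], 0.61), ([0.745, 0.104, 0.002], 0.3)]
top wash_bottle [([0.774, -0.054, -0.002], 0.82)]
top jar [([0.743, 0.104, 0.001], 0.79), ([0.58, 0.033,
[... 597 characters left out ...]
ene cap_red [([0.531, 0.036, 0.112], 0.49), ([0.536, -0.262, 0.104], 0.16)]
scene cap_blue [([0.577, 0.031, 0.117], 0.47), ([0.524, -0.194, -0.002], 0.31)]
scene cap_green []
scene cap_yellow [([0.487, 0.036, 0.115], 0.5)]
scene spatula [([0.457, 0.2, 0.002], 0.81)]
scene spatula_tip [([0.595, 0.18, 0.008], 0.56)]
scene dock [([0.664, 0.308, -0.001], 0.98), ([0.788, 0.325, 0.004], 0.84), ([0.521, 0.487, 0.001], 0.8), ([0.524, -0.196, 0.002], 0.47)]
scene dock_slot [([0.628, 0.312, 0.044], 0.9), ([0.759, 0.328, 0.033], 0.81), ([0.481, 0.496, 0.045], 0.64)]
scene wash_bottle [([0.776, -0.061, -0.002], 0.59)]
scene jar [([0.742, 0.104, -0.002], 0.7)]
scene dish [([0.392, 0.347, 0.0], 0.64)]
2.0
```

```bash
python3 - <<'E'
from h import *
c=cam("top"); save(c,"pics/t_box.png",(340,160,480,270),5); save(c,"pics/t_mid.png",(175,110,325,275),4); 
c2=cam("scene"); save(c2,"pics/s_box.png",(20,200,220,340),4); save(c2,"pics/s_mid.png",(210,120,450,280),3)
E
```

```text
(no output)
```

View pics/t_box.png

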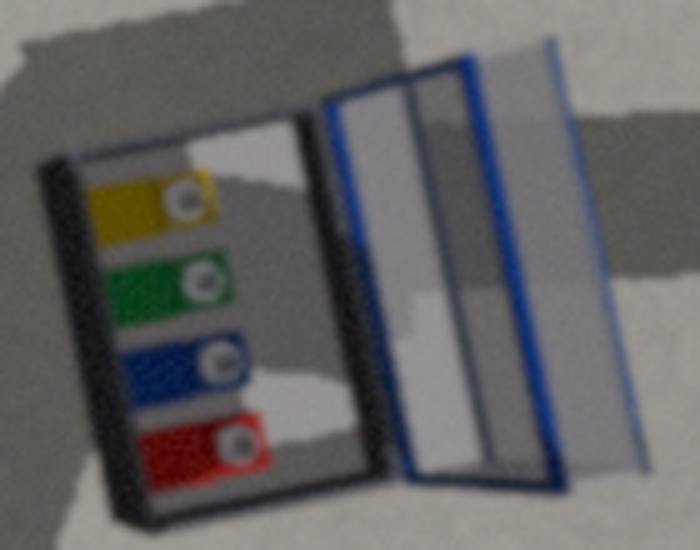

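View pics/t_mid.png

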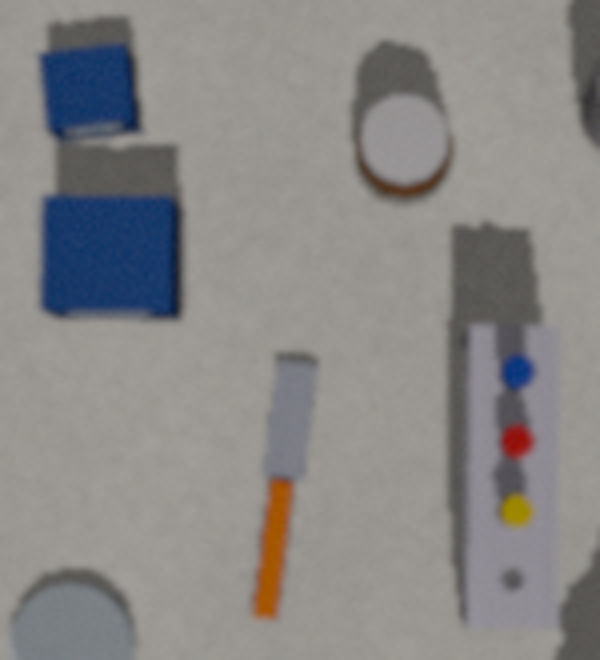

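View pics/s_box.png

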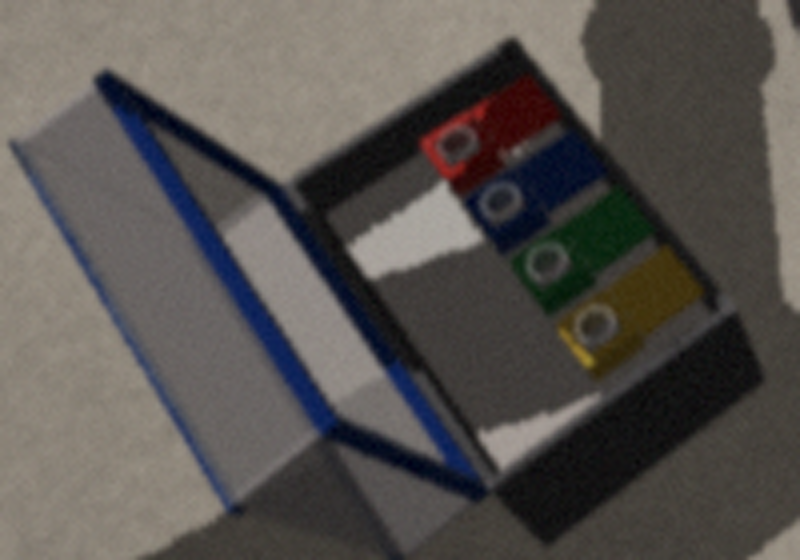

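View pics/s_mid.png

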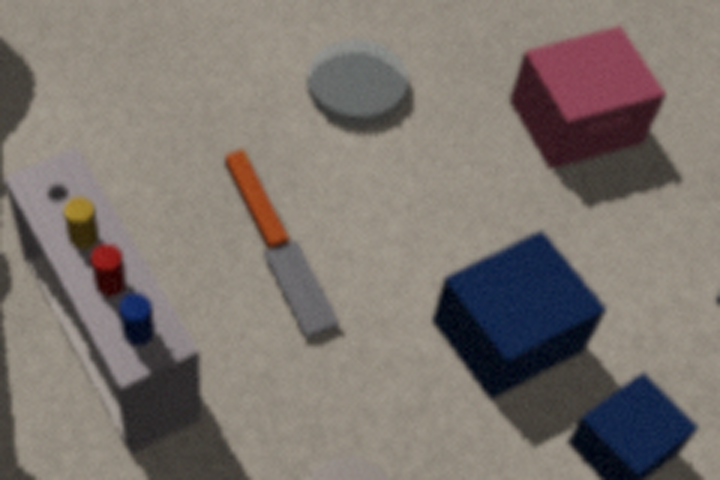

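```bash
cat > m.py <<'E'
from h import *
from scipy.optimize import least_squares
ct=cam("top"); cs=cam("scene")
T=lambda a,k,o:(np.array(a,float)+.5)/k-.5+np.array(o)
tt=T([[241,443],[223,362],[206,281],[187,200]],5,(340,160)); ts=T([[457,143],[501,202],[547,262],[596,325]],4,(20,200))
print("tubes top\n",back(ct,tt,.1).round(4),"\nscene\n",back(cs,ts,.1).round(4))
kt=T([[516,510],[517,440],[517,371]],4,(175,110)); ks=T([[81,208],[107,256],[138,305]],3,(210,120))
print("caps\n",back(ct,kt,.148).round(4),"\n",back(cs,ks,.148).round(4), back(ct,T([[513,579]],4,(175,110)),.112).round(4))
print("dock\n",back(ct,T([[43,196],[178,196],[180,314],[43,310]],4,(175,110)),.066).round(4),"\n",back(cs,T([[510,360],[447,280],[542,234],[605,308]],3,(210,120)),.066).round(4))
print("spat\n",back(ct,T([[283,480],[265,615],[296,358]],4,(175,110)),.012).round(4),back(cs,T([[278,243],[236,155],[323,332]],3,(210,120)),.012).round(4))
E
python3 m.py
```

```text
tubes top
 [[ 0.4572 -0.1924  0.1   ]
 [ 0.5006 -0.1836  0.1   ]
 [ 0.5442 -0.1754  0.1   ]
 [ 0.5879 -0.166   0.1   ]] 
scene
 [[ 0.4548 -0.1917  0.1   ]
 [ 0.4993 -0.1833  0.1   ]
 [ 0.543  -0.1745  0.1   ]
 [ 0.5871 -0.1655  0.1   ]]
caps
 [[0.4906 0.0369 0.148 ]
 [0.5353 0.0356 0.148 ]
 [0.5794 0.035  0.148 ]] 
 [[0.4876 0.0381 0.148 ]
 [0.5324 0.0359 0.148 ]
 [0.5774 0.0363 0.148 ]] [[0.4444 0.0366 0.112 ]]
dock
 [[0.7078 0.3533 0.066 ]
 [0.7072 0.2608 0.066 ]
 [0.6256 0.2598 0.066 ]
 [0.6292 0.3534 0.066 ]] 
 [[0.706  0.2674 0.066 ]
 [0.6276 0.267  0.066 ]
 [0.6293 0.3544 0.066 ]
 [0.7054 0.3546 0.066 ]]
spat
 [[0.5107 0.1934 0.012 ]
 [0.4144 0.2069 0.012 ]
 [0.5983 0.1834 0.012 ]] [[0.5066 0.1939 0.012 ]
 [0.4113 0.2091 0.012 ]
 [0.5957 0.1816 0.012 ]]
```

Possible docks, top picture: the large blue block at (203,172), the small blue block at (198,132), the pink block at (137,226) and the blue notebook at (103,147). By the description I want the larger blue block at (203,172); the close crop shows its slot on the robot-facing side. The swabs present are yellow, red and blue. The fourth hole in the stand, at (303,255), is empty.

```bash
python3 -m handwheel '[[-1,[35,30,14],[0,0,-3.2]],[-1,[35,30,14],[0,0,-3.2]],[-1,[35,30,14],[0,0,-3.2]],[-1,[35,30,14],[0,0,-3.2]],[-1,[35,30,14],[0,0,-3.4]]]' 40; python3 -m handwheel '[[-1,[27,41,0],[0,0,0]],[-1,[27,41,0],[0,0,0]],[-1,[27,41,0],[0,0,0]],[-1,[27,41,0],[0,0,0]],[-1,[27,41,0],[0,0,0]]]';python3 -m handwheel '[[-1,[0,44,0],[0,0,0]],[-1,[0,44,0],[0,0,0]],[-1,[0,44,0],[0,0,0]],[-1,[0,44,0],[0,0,0]],[-1,[0,44,0],[0,0,0]]]'
```

```text
time_s: 2.7
tool_pos: [0.357, -0.4731, 0.3022]
tool_rot: [3.141, -0.0, -0.003]
wrist_force: [0.3, 0.1, 0.4]
finger_gap: 0.0853
time_s: 3.2
tool_pos: [0.4916, -0.2677, 0.3017]
tool_rot: [3.141, -0.001, -0.001]
wrist_force: [1.5, -1.2, -0.3]
finger_gap: 0.0859
time_s: 3.7
tool_pos: [0.4906, -0.0477, 0.3016]
tool_rot: [3.141, -0.001, -0.001]
wrist_force: [1.6, 0.9, 0.5]
finger_gap: 0.0856
```

```bash
python3 -m handwheel '[[-1,[-1,42,-20],[0,0,0]],[-1,[-1,43,-20],[0,0,0]],[-1,[0,0,-40],[0,0,0]],[-1,[0,0,-30],[0,0,0]],[-1,[0,0,-20],[0,0,0]]]' 40; python3 -c "
from h import *
c=cam('top'); save(c,'pics/a1.png',(230,150,380,290),4); c=cam('scene'); save(c,'pics/a2.png',(180,120,330,280),4)"
```

```text
time_s: 4.2
tool_pos: [0.4875, 0.0358, 0.1693]
tool_rot: [3.141, 0.003, 0.0]
wrist_force: [-0.3, -0.7, 0.0]
finger_gap: 0.0853
```

View pics/a2.png

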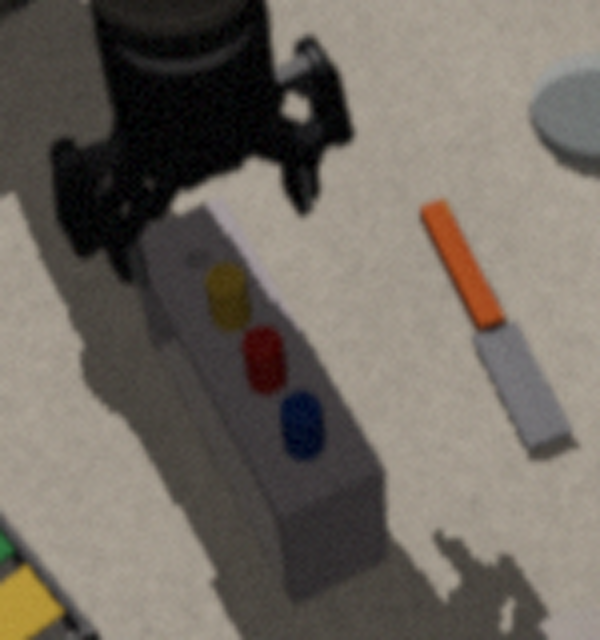

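View pics/a1.png

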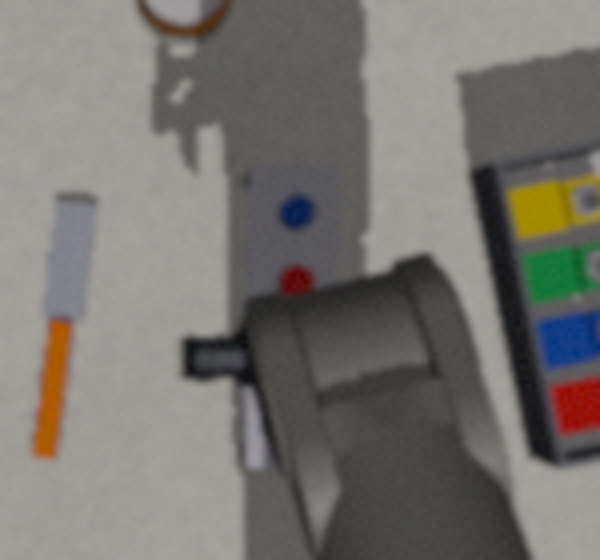

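The scene crop shows the open fingers straddling the row above the yellow cap at (230,295 in the crop). I'll lower the gripper and close it.

```bash
python3 -m handwheel '[[-1,[1,1,-24],[0,0,0]],[-1,[0,0,-23],[0,0,0]],[-1,[0,0,0],[0,0,0]],[0.3,[0,0,0],[0,0,0]],[0.8,[0,0,0],[0,0,0]]]' 40;  python3 -m handwheel '[[1,[0,0,0],[0,0,0]],[1,[0,0,0],[0,0,0]],[1,[0,0,0],[0,0,0]]]'
```

```text
time_s: 4.8
tool_pos: [0.4912, 0.0368, 0.1262]
tool_rot: [-3.141, -0.003, -0.001]
wrist_force: [0.2, 0.3, 0.4]
finger_gap: 0.0592
time_s: 5.1
tool_pos: [0.4904, 0.0365, 0.1253]
tool_rot: [3.141, -0.001, -0.001]
wrist_force: [0.1, -0.0, 4.1]
finger_gap: 0.0204
```

```bash
python3 -m handwheel '[[1,[0,0,0],[0,0,0]],[1,[0,0,25],[0,0,0]],[1,[0,0,40],[0,0,0]],[1,[0,0,40],[0,0,0]],[1,[0,0,10],[0,0,0]]]';  python3 -m handwheel '[[1,[0,0,0],[0,0,0]]]';python3 -c "
from h import *
c=cam('scene'); save(c,'pics/a3.png',(180,80,330,240),4)
for n in ('scene','top'): print([(np.round(d['position'],4),d['conf']) for d in tip_of(n,'cap_yellow')] if n=='scene' else 0)"
```

```text
time_s: 5.6
tool_pos: [0.4924, 0.0372, 0.2437]
tool_rot: [-3.141, -0.008, -0.001]
wrist_force: [0.3, 0.5, 0.1]
finger_gap: 0.0204
time_s: 5.7
tool_pos: [0.4909, 0.0368, 0.2409]
tool_rot: [3.142, -0.004, -0.001]
wrist_force: [-0.2, -0.1, 0.2]
finger_gap: 0.0203
[(array([0.4924, 0.0352, 0.2304]), 0.71)]
0
```

View pics/a3.png

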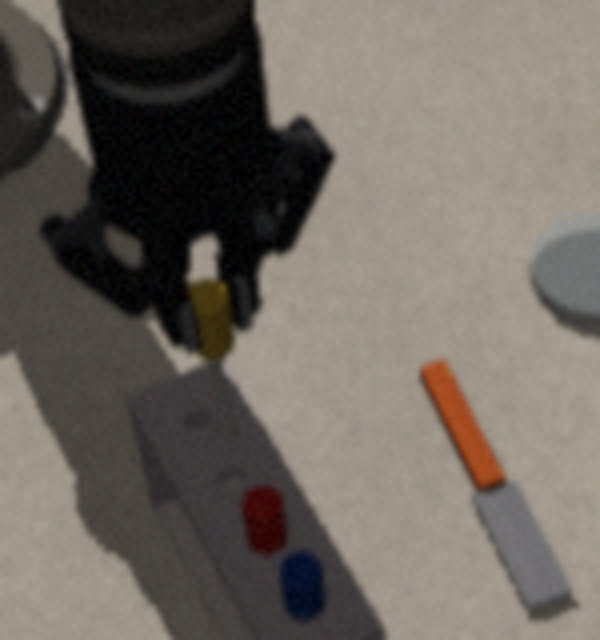

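```bash
python3 -c "
from h import *
c=cam('scene'); 
T=lambda a,k,o:(np.array(a,float)+.5)/k-.5+np.array(o)
print(back(c,T([[210,290]],4,(180,80)),.264),back(c,T([[215,349]],4,(180,80)),.228))
for dx in(-.004,0,.004): print(dx,((proj(c,[[.491+dx,.037,.264],[.491+dx,.037,.228]])+.5-[180,80])*4-.5).round(0))
print(state()['tool_pos'])"
```

```text
[[0.48644608 0.04169551 0.264     ]] [[0.49172178 0.03759551 0.228     ]]
-0.004 [[201. 295.]
 [210. 343.]]
0 [[205. 300.]
 [213. 348.]]
0.004 [[209. 306.]
 [217. 354.]]
[0.48851337 0.03636977 0.23750687]
```

```bash
python3 -m handwheel '[[1,[20,-41,0],[0,0,2.3]],[1,[20,-41,0],[0,0,2.3]],[1,[20,-41,0],[0,0,2.3]],[1,[19,-40,0],[0,0,2.2]],[1,[19,-40,0],[0,0,2.2]]]';  python3 -m handwheel '[[1,[0,0,-30],[0,0,0]],[1,[0,0,0],[0,0,0]],[1,[0,0,0],[0,0,0]]]';python3 -c "
from h import *
c=cam('scene'); save(c,'pics/a4.png',(100,200,240,320),5)
print(np.mean([state()['tool_pos'] for _ in range(5)],0))
c=cam('top'); save(c,'pics/a5.png',(340,160,480,270),5)
"
```

```text
time_s: 6.35
tool_pos: [0.5872, -0.1678, 0.2369]
tool_rot: [-3.14, 0.004, 0.198]
wrist_force: [0.2, 1.3, 0.3]
finger_gap: 0.0203
time_s: 6.65
tool_pos: [0.5865, -0.1649, 0.2074]
tool_rot: [-3.139, 0.004, 0.198]
wrist_force: [-0.4, 0.2, 0.4]
finger_gap: 0.0206
[ 0.58744778 -0.16471312  0.20886151]
```

View pics/a4.png

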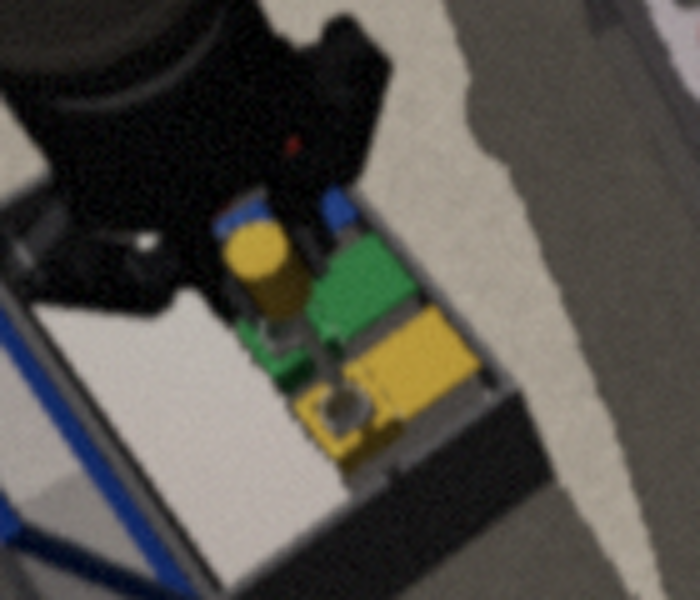

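View pics/a5.png

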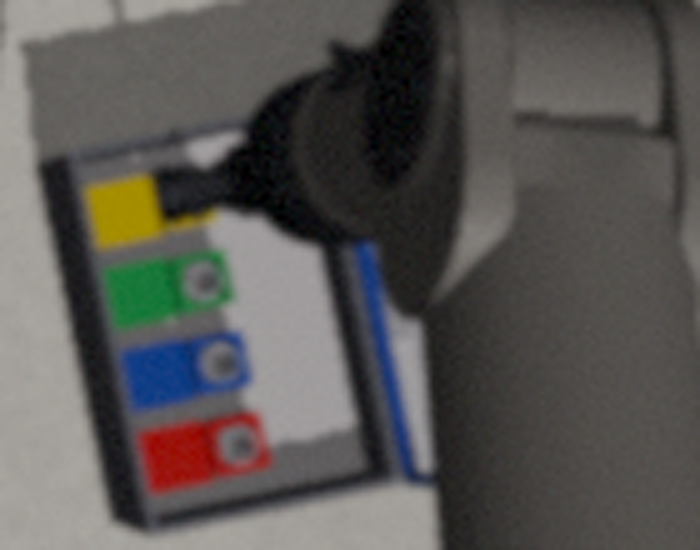

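```bash
python3 -c "
from h import *
c=cam('scene'); 
P=[[.5875,-.1655,z] for z in (.245,.209,.1155,.1)]
print(((proj(c,P)+.5-[100,200])*5-.5).round(0))
for p in ([.5915,-.1655,.1],[.5875,-.1615,.1]):print(((proj(c,p)+.5-[100,200])*5-.5).round(0))"
```

```text
[[243. 240.]
 [272. 287.]
 [336. 392.]
 [345. 407.]]
[[349. 416.]]
[[355. 403.]]
```

```bash
python3 -c "
from h import *
c=cam('scene'); save(c,'pics/a6.png',(138,235,178,290),12)
def ell(x,y,z,r,n=24):
    a=np.linspace(0,2*np.pi,n); return np.c_[x+r*np.cos(a),y+r*np.sin(a),a*0+z]
im=cv2.imread('pics/a6.png')
for z,r,col in((.233,.011,(255,0,255)),(.197,.011,(255,255,0)),(.117,.0045,(255,255,255)),(.1,.0075,(255,0,0))):
    p=((proj(c,ell(.588,-.1655,z,r))+.5-[138,235])*12-.5).round().astype(int)
    cv2.polylines(im,[p],True,col,1)
cv2.imwrite('pics/a7.png',im[:600])
"
```

```text
(no output)
```

View pics/a7.png

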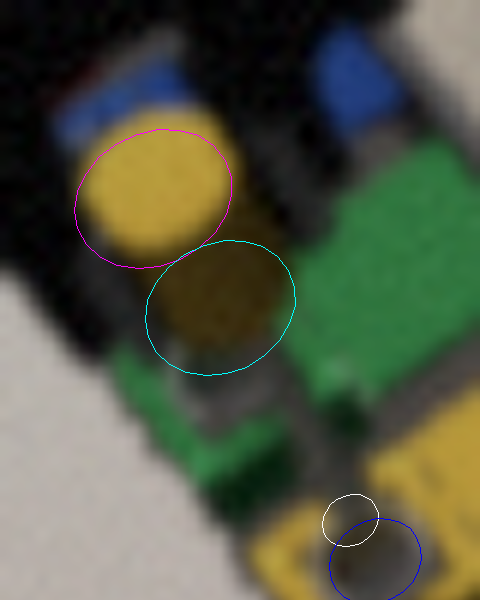

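```bash
python3 -c "
from h import *
ims=[capture('scene')['image'].astype(float) for _ in range(8)]
im=np.mean(ims,0)[250:295,145:185]
im=np.clip((im/255)**.6*255*1.1,0,255).astype(np.uint8)
cv2.imwrite('pics/a8.png',cv2.resize(im,None,fx=13,fy=13,interpolation=cv2.INTER_CUBIC))
"
```

```text
(no output)
```

View pics/a8.png

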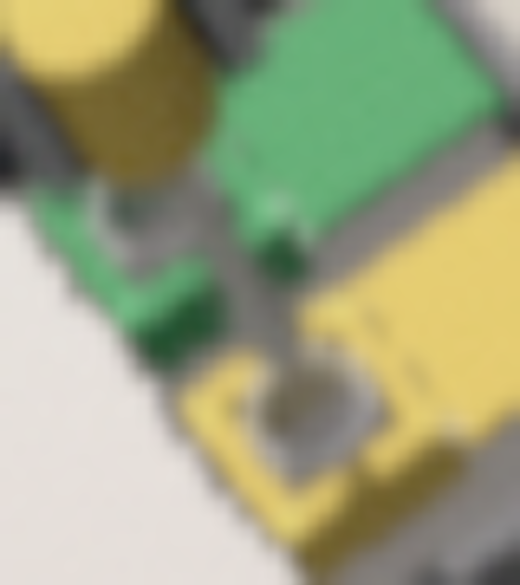

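```bash
python3 -m handwheel '[[1,[1,-1,-10],[0,0,0]],[1,[0,0,-10],[0,0,0]],[1,[0,0,-6],[0,0,0]],[1,[0,0,0],[0,0,0]]]';  python3 -m handwheel '[[1,[0,0,-10],[0,0,0]],[1,[0,0,-5],[0,0,0]],[1,[0,0,0],[0,0,0]]]';python3 -c "
from h import *
ims=[capture('scene')['image'].astype(float) for _ in range(4)]
im=np.mean(ims,0)[250:295,145:185]
im=np.clip((im/255)**.6*255*1.1,0,255).astype(np.uint8)
cv2.imwrite('pics/a9.png',cv2.resize(im,None,fx=13,fy=13,interpolation=cv2.INTER_CUBIC))
s=state();print(np.round(s['wrist_force'],1),np.round(s['ft_torque'],2))
"
```

```text
time_s: 7.65
tool_pos: [0.5876, -0.1672, 0.1814]
tool_rot: [-3.14, 0.003, 0.196]
wrist_force: [0.5, 0.1, -0.5]
finger_gap: 0.0205
time_s: 7.95
tool_pos: [0.5881, -0.1672, 0.1672]
tool_rot: [-3.141, 0.002, 0.196]
wrist_force: [0.3, -0.7, -0.4]
finger_gap: 0.0206
[ 0.1 -0.  -0.5] [0.04 0.02 0.01]
```

View pics/a9.png

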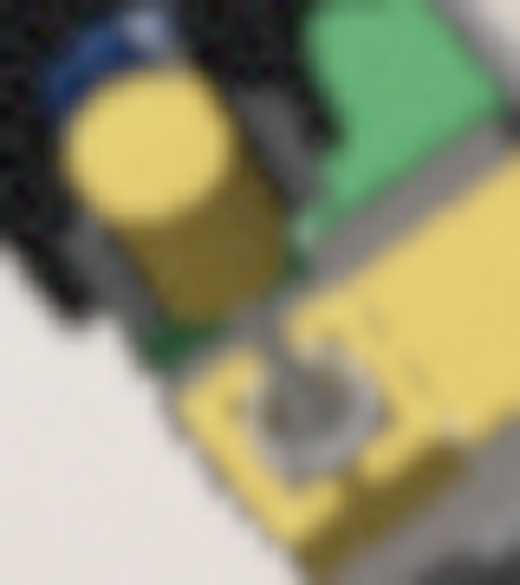

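```bash
python3 -m handwheel '[[1,[0,0,-20],[0,0,0]],[1,[0,0,-15],[0,0,0]],[1,[0,0,0],[0,0,0]],[1,[0,0,0],[0,0,0]]]';  python3 -m handwheel '[[1,[0,0,-7],[0,0,0]],[1,[0,0,-6],[0,0,0]],[1,[0,0,0],[0,0,0]]]';python3 -m handwheel '[[1,[0,0,-4],[0,0,0]],[1,[0,0,-4],[0,0,0]],[1,[0,0,0],[0,0,0]]]';python3 -c "
from h import *
ims=[capture('scene')['image'].astype(float) for _ in range(4)]
im=np.mean(ims,0)[250:295,145:185]
im=np.clip((im/255)**.6*255*1.1,0,255).astype(np.uint8)
cv2.imwrite('pics/a10.png',cv2.resize(im,None,fx=13,fy=13,interpolation=cv2.INTER_CUBIC))
s=state();print(np.round(s['wrist_force'],1),np.round(s['ft_torque'],2))
"
```

```text
time_s: 8.55
tool_pos: [0.5887, -0.1673, 0.1332]
tool_rot: [-3.141, 0.001, 0.196]
wrist_force: [0.1, -0.4, 0.1]
finger_gap: 0.0204
time_s: 8.85
tool_pos: [0.5881, -0.1673, 0.1195]
tool_rot: [-3.141, 0.002, 0.196]
wrist_force: [-0.3, 0.1, -0.6]
finger_gap: 0.0205
time_s: 9.15
tool_pos: [0.5892, -0.1675, 0.1133]
tool_rot: [3.141, -0.001, 0.196]
wrist_force: [-1.0, 0.8, 5.5]
finger_gap: 0.0202
[-1.7 -0.5  5.3] [ 0.1   0.36 -0.01]
```

View pics/a10.png

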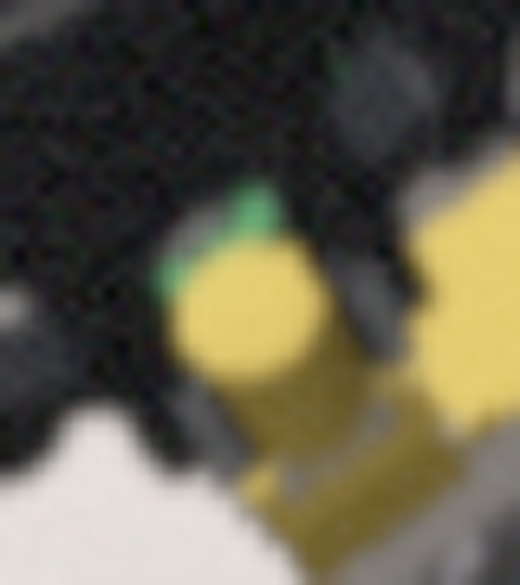

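```bash
python3 -m handwheel '[[1,[0,0,-2],[0,0,0]],[1,[0,0,-2],[0,0,0]],[1,[0,0,0],[0,0,0]]]';python3 -m handwheel '[[1,[0,0,-3],[0,0,0]],[1,[0,0,-2],[0,0,0]],[1,[0,0,0],[0,0,0]]]';python3 -c "
from h import *
ims=[capture('scene')['image'].astype(float) for _ in range(4)]
im=np.mean(ims,0)[250:295,145:185]
im=np.clip((im/255)**.6*255*1.1,0,255).astype(np.uint8)
cv2.imwrite('pics/a11.png',cv2.resize(im,None,fx=13,fy=13,interpolation=cv2.INTER_CUBIC))
s=state();print(np.round(s['wrist_force'],1),np.round(s['ft_torque'],2))
"
```

```text
time_s: 9.65
tool_pos: [0.5894, -0.1675, 0.1131]
tool_rot: [3.14, -0.001, 0.196]
wrist_force: [-9.2, 1.6, 24.5]
finger_gap: 0.0204
time_s: 9.95
tool_pos: [0.5909, -0.1678, 0.1124]
tool_rot: [3.138, -0.004, 0.196]
wrist_force: [-14.6, 3.4, 44.5]
finger_gap: 0.0206
[-13.8   3.7  43.6] [0.72 3.29 0.04]
```

View pics/a11.png

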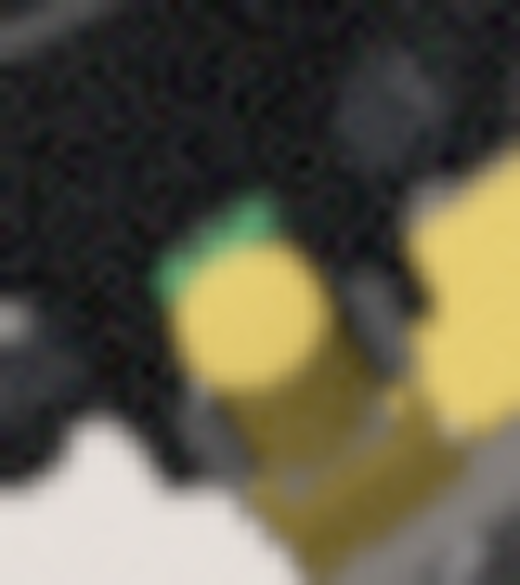

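```bash
python3 -m handwheel '[[1,[0,0,4],[0,0,0]],[1,[0,0,4],[0,0,0]],[0,[0,0,0],[0,0,0]],[0,[0,0,0],[0,0,0]],[0,[0,0,0],[0,0,0]]]';python3 -m handwheel '[[0,[0,0,10],[0,0,0]],[0,[0,0,40],[0,0,0]],[0,[0,0,45],[0,0,0]],[0,[0,0,35],[0,0,0]],[-0.5,[0,0,0],[0,0,0]]]';python3 -c "
from h import *
ims=[capture('scene')['image'].astype(float) for _ in range(4)]
im=np.mean(ims,0)[250:295,145:185]
im=np.clip((im/255)**.6*255*1.1,0,255).astype(np.uint8)
im=cv2.resize(im,None,fx=13,fy=13,interpolation=cv2.INTER_CUBIC)
cv2.imwrite('pics/a12.png',im)
c=capture('scene')
a=np.linspace(0,2*np.pi,30)
for z,r in((.136,.011),(.1,.011)):
  p=np.c_[.588+r*np.cos(a),-.1655+r*np.sin(a),a*0+z]
  cv2.polylines(im,[((proj(c,p)+.5-[145,250])*13-.5).round().astype(int)],True,(255,0,255),1)
cv2.imwrite('pics/a13.png',im)
print([(np.round(d['position'],4),d['conf']) for d in tip_of('scene','cap_yellow')])
"
```

```text
time_s: 10.65
tool_pos: [0.5882, -0.1672, 0.1103]
tool_rot: [-3.141, 0.002, 0.196]
wrist_force: [-0.0, -0.1, 0.3]
finger_gap: 0.0427
time_s: 11.15
tool_pos: [0.5924, -0.1679, 0.2481]
tool_rot: [3.137, -0.011, 0.196]
wrist_force: [1.0, -0.2, 0.6]
finger_gap: 0.056
[(array([ 0.5868, -0.1658,  0.1002]), 0.71), (array([ 4.578e-01,  1.986e-01, -1.000e-04]), 0.7), (array([ 0.5877, -0.1695,  0.0998]), 0.34)]
```

View pics/a13.png

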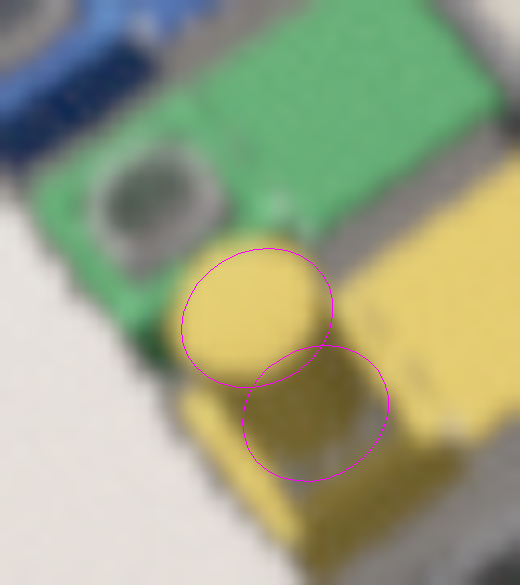

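```bash
python3 -m handwheel '[[-0.5,[-11,41,0],[0,0,-2.3]],[-0.5,[-11,41,0],[0,0,-2.3]],[-0.5,[-11,41,0],[0,0,-2.3]],[-0.5,[-11,40,0],[0,0,-2.2]],[-0.5,[-11,40,0],[0,0,-2.2]]]';python3 -m handwheel '[[-0.5,[0,0,-30],[0,0,0]],[-0.5,[0,0,-30],[0,0,0]],[-0.5,[0,0,-30],[0,0,0]],[-0.5,[0,0,-27],[0,0,0]],[-0.5,[0,0,0],[0,0,0]]]'; python3 -m handwheel '[[1,[0,0,0],[0,0,0]],[1,[0,0,0],[0,0,0]],[1,[0,0,0],[0,0,0]],[1,[0,0,0],[0,0,0]],[1,[0,0,0],[0,0,0]]]' 50
```

```text
time_s: 11.95
tool_pos: [0.5325, 0.0371, 0.2403]
tool_rot: [3.141, 0.002, -0.003]
wrist_force: [1.4, 0.3, 0.1]
finger_gap: 0.0639
time_s: 12.45
tool_pos: [0.5297, 0.0351, 0.1199]
tool_rot: [3.141, 0.01, -0.0]
wrist_force: [-1.1, 0.5, 0.4]
finger_gap: 0.064
time_s: 12.95
tool_pos: [0.5351, 0.0356, 0.126]
tool_rot: [3.141, -0.003, -0.001]
wrist_force: [1.1, -1.5, 6.4]
finger_gap: 0.0206
```

```bash
python3 -m handwheel '[[1,[0,0,25],[0,0,0]],[1,[0,0,40],[0,0,0]],[1,[0,0,40],[0,0,0]],[1,[0,0,10],[0,0,0]],[1,[0,0,0],[0,0,0]]]';python3 -m handwheel '[[1,[-16,-46,0],[0,0,2.3]],[1,[-16,-46,0],[0,0,2.3]],[1,[-16,-46,0],[0,0,2.3]],[1,[-15,-45,0],[0,0,2.2]],[1,[-15,-45,0],[0,0,2.2]]]';  python3 -m handwheel '[[1,[0,0,-30],[0,0,0]],[1,[0,0,0],[0,0,0]],[1,[0,0,0],[0,0,0]]]';python3 -c "
from h import *
ims=[capture('scene')['image'].astype(float) for _ in range(4)]
im=np.mean(ims,0)[205:265,105:165]
im=np.clip((im/255)**.6*255*1.1,0,255).astype(np.uint8)
im=cv2.resize(im,None,fx=10,fy=10,interpolation=cv2.INTER_CUBIC)
cv2.imwrite('pics/b1.png',im)
"
```

```text
time_s: 13.45
tool_pos: [0.535, 0.0359, 0.2414]
tool_rot: [3.142, -0.004, -0.001]
wrist_force: [-0.2, 0.3, -0.7]
finger_gap: 0.02
time_s: 13.95
tool_pos: [0.4535, -0.1937, 0.2373]
tool_rot: [-3.14, 0.003, 0.198]
wrist_force: [0.6, -1.2, 0.2]
finger_gap: 0.0204
time_s: 14.25
tool_pos: [0.4549, -0.191, 0.2079]
tool_rot: [-3.139, 0.003, 0.198]
wrist_force: [0.4, -0.1, -0.1]
finger_gap: 0.0201
```

View pics/b1.png

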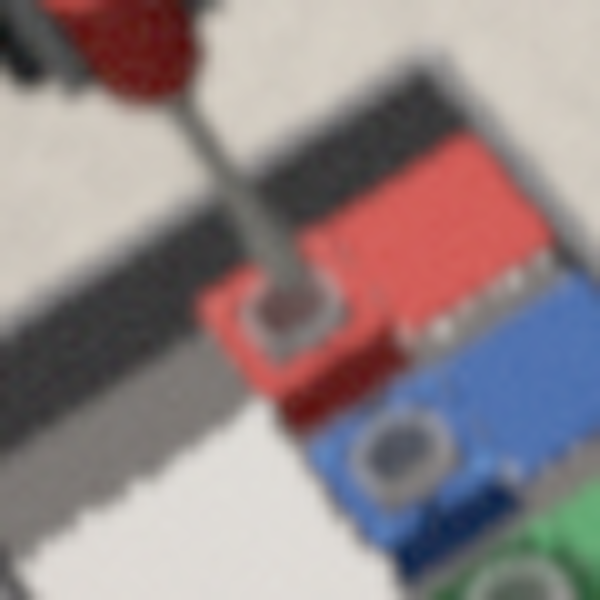

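```bash
python3 -m handwheel '[[1,[-1,-1,-10],[0,0,0]],[1,[0,0,-10],[0,0,0]],[1,[0,0,-6],[0,0,0]],[1,[0,0,0],[0,0,0]]]';python3 -c "
from h import *
ims=[capture('scene')['image'].astype(float) for _ in range(4)]
im=np.mean(ims,0)[205:265,105:165]
im=np.clip((im/255)**.6*255*1.1,0,255).astype(np.uint8)
im=cv2.resize(im,None,fx=10,fy=10,interpolation=cv2.INTER_CUBIC)
cv2.imwrite('pics/b2.png',im)
"
```

```text
time_s: 14.85
tool_pos: [0.4538, -0.193, 0.1819]
tool_rot: [-3.14, 0.002, 0.196]
wrist_force: [-0.6, 0.3, -0.9]
finger_gap: 0.0201
```

View pics/b2.png

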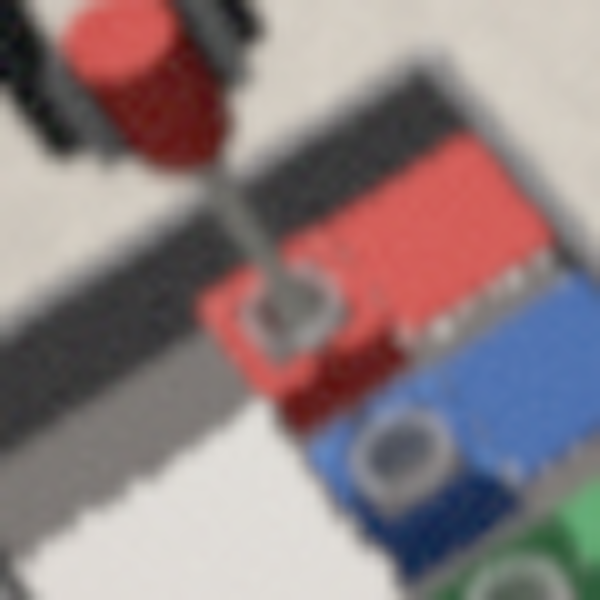

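```bash
python3 -m handwheel '[[1,[0,0,-20],[0,0,0]],[1,[0,0,-20],[0,0,0]],[1,[0,0,-10],[0,0,0]],[1,[0,0,0],[0,0,0]]]';  python3 -m handwheel '[[1,[0,0,-7],[0,0,0]],[1,[0,0,-6],[0,0,0]],[1,[0,0,0],[0,0,0]]]';python3 -m handwheel '[[1,[0,0,-4],[0,0,0]],[1,[0,0,-4],[0,0,0]],[1,[0,0,0],[0,0,0]]]'
```

```text
time_s: 15.45
tool_pos: [0.454, -0.1931, 0.1323]
tool_rot: [-3.14, 0.002, 0.196]
wrist_force: [-0.9, 0.7, -0.5]
finger_gap: 0.0199
time_s: 15.75
tool_pos: [0.4547, -0.1933, 0.12]
tool_rot: [-3.141, 0.0, 0.196]
wrist_force: [0.5, 0.3, 0.3]
finger_gap: 0.02
time_s: 16.05
tool_pos: [0.4562, -0.1935, 0.1149]
tool_rot: [3.14, -0.002, 0.196]
wrist_force: [-4.6, 2.8, 14.9]
finger_gap: 0.0201
```

```bash
python3 -m handwheel '[[1,[0,0,-2],[0,0,0]],[1,[0,0,-2],[0,0,0]],[1,[0,0,0],[0,0,0]]]';  python3 -m handwheel '[[1,[0,0,4],[0,0,0]],[1,[0,0,3],[0,0,0]],[0,[0,0,0],[0,0,0]],[0,[0,0,0],[0,0,0]],[0,[0,0,0],[0,0,0]]]';python3 -m handwheel '[[0,[0,0,10],[0,0,0]],[0,[0,0,40],[0,0,0]],[0,[0,0,45],[0,0,0]],[0,[0,0,31],[0,0,0]],[-0.5,[0,0,0],[0,0,0]]]';python3 -c "
from h import *
ims=[capture('scene')['image'].astype(float) for _ in range(4)]
im=np.mean(ims,0)[205:295,105:195]
im=np.clip((im/255)**.6*255*1.1,0,255).astype(np.uint8)
im=cv2.resize(im,None,fx=6.6,fy=6.6,interpolation=cv2.INTER_CUBIC)
cv2.imwrite('pics/b3.png',im)
"
```

```text
time_s: 16.35
tool_pos: [0.4576, -0.1939, 0.114]
tool_rot: [3.138, -0.004, 0.197]
wrist_force: [-7.5, 4.4, 33.8]
finger_gap: 0.0202
time_s: 16.85
tool_pos: [0.4544, -0.1933, 0.1148]
tool_rot: [-3.141, 0.001, 0.196]
wrist_force: [0.7, 0.3, -0.7]
finger_gap: 0.0429
time_s: 17.35
tool_pos: [0.458, -0.1944, 0.2469]
tool_rot: [3.136, -0.009, 0.196]
wrist_force: [0.3, -0.5, 0.4]
finger_gap: 0.0561
```

View pics/b3.png

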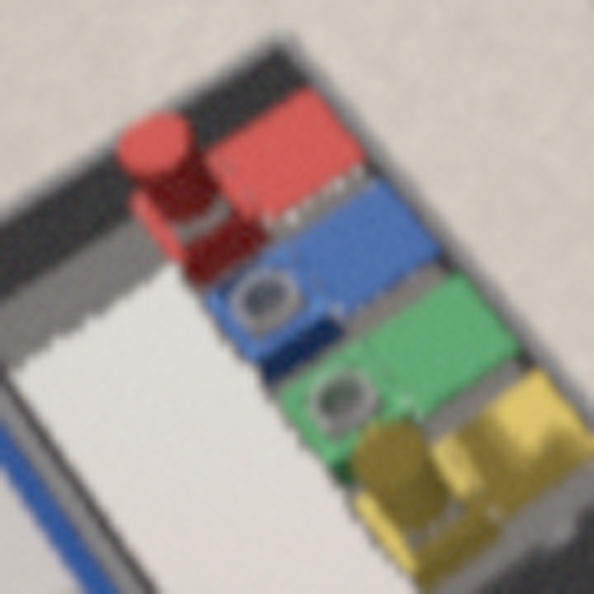

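```bash
python3 -c "
from h import *
c=capture('scene')
for x,y in((.456,-.192),(.588,-.166)): 
  for h in(.136,.141,.146): print(h,(proj(c,[x,y,h])-proj(c,[x,y,.1])).round(2))
for n in ('red','yellow'):print([(np.round(d['position'],4),d['conf']) for d in tip_of('scene','cap_'+n)])
"
```

```text
0.136 [[-5.46 -8.51]]
0.141 [[-6.25 -9.74]]
0.146 [[ -7.05 -10.98]]
0.136 [[-4.49 -7.32]]
0.141 [[-5.14 -8.38]]
0.146 [[-5.8  -9.45]]
[(array([ 0.4511, -0.1934,  0.0997]), 0.54)]
[(array([ 0.5879, -0.1689,  0.1016]), 0.67), (array([0.6295, 0.3102, 0.046 ]), 0.63)]
```

```bash
python3 -m handwheel '[[-0.5,[22,42,0],[0,0,-2.3]],[-0.5,[22,42,0],[0,0,-2.3]],[-0.5,[22,42,0],[0,0,-2.3]],[-0.5,[22,42,0],[0,0,-2.2]],[-0.5,[22,42,0],[0,0,-2.2]]]';python3 -m handwheel '[[-0.5,[13,19,0],[0,0,0]],[-0.5,[0,0,-40],[0,0,0]],[-0.5,[0,0,-40],[0,0,0]],[-0.5,[0,0,-37],[0,0,0]],[-0.5,[0,0,0],[0,0,0]]]'; python3 -m handwheel '[[1,[0,0,0],[0,0,0]],[1,[0,0,0],[0,0,0]],[1,[0,0,0],[0,0,0]],[1,[0,0,0],[0,0,0]],[1,[0,0,0],[0,0,0]]]' 50
```

```text
time_s: 18.2
tool_pos: [0.565, 0.0182, 0.2405]
tool_rot: [3.141, 0.001, -0.003]
wrist_force: [0.4, -0.1, -0.3]
finger_gap: 0.064
time_s: 18.7
tool_pos: [0.5727, 0.0349, 0.1183]
tool_rot: [3.141, 0.013, -0.0]
wrist_force: [-1.3, -0.1, -0.3]
finger_gap: 0.064
time_s: 19.2
tool_pos: [0.5796, 0.0354, 0.1267]
tool_rot: [3.141, -0.004, -0.001]
wrist_force: [0.1, -1.3, 6.5]
finger_gap: 0.0201
```

```bash
python3 -m handwheel '[[1,[0,0,25],[0,0,0]],[1,[0,0,40],[0,0,0]],[1,[0,0,40],[0,0,0]],[1,[0,0,10],[0,0,0]],[1,[0,0,0],[0,0,0]]]';python3 -m handwheel '[[1,[-16,-44,0],[0,0,2.3]],[1,[-16,-44,0],[0,0,2.3]],[1,[-16,-44,0],[0,0,2.3]],[1,[-15,-44,0],[0,0,2.2]],[1,[-15,-44,0],[0,0,2.2]]]';  python3 -m handwheel '[[1,[0,0,-30],[0,0,0]],[1,[0,0,0],[0,0,0]],[1,[0,0,0],[0,0,0]],[1,[0,0,-10],[0,0,0]],[1,[0,0,0],[0,0,0]]]';python3 -c "
from h import *
ims=[capture('scene')['image'].astype(float) for _ in range(4)]
im=np.mean(ims,0)[205:265,105:165]
im=np.clip((im/255)**.6*255*1.1,0,255).astype(np.uint8)
im=cv2.resize(im,None,fx=10,fy=10,interpolation=cv2.INTER_CUBIC)
cv2.imwrite('pics/c1.png',im)
"
```

```text
time_s: 19.7
tool_pos: [0.5791, 0.036, 0.2419]
tool_rot: [-3.141, -0.005, -0.001]
wrist_force: [0.3, -0.1, -0.4]
finger_gap: 0.0203
time_s: 20.2
tool_pos: [0.4976, -0.1857, 0.2373]
tool_rot: [-3.14, 0.003, 0.198]
wrist_force: [0.9, -0.7, 0.1]
finger_gap: 0.0202
time_s: 20.7
tool_pos: [0.4997, -0.1829, 0.1986]
tool_rot: [-3.141, 0.001, 0.199]
wrist_force: [-0.6, 0.7, -0.1]
finger_gap: 0.0201
```

View pics/c1.png

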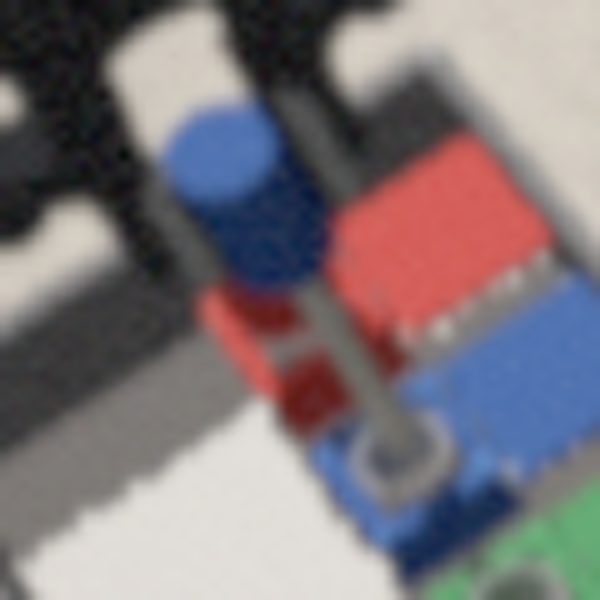

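```bash
python3 -m handwheel '[[1,[0,-1,-10],[0,0,0]],[1,[0,0,-6],[0,0,0]],[1,[0,0,0],[0,0,0]]]';python3 -m handwheel '[[1,[0,0,-20],[0,0,0]],[1,[0,0,-20],[0,0,0]],[1,[0,0,-10],[0,0,0]],[1,[0,0,0],[0,0,0]]]';  python3 -m handwheel '[[1,[0,0,-7],[0,0,0]],[1,[0,0,-6],[0,0,0]],[1,[0,0,0],[0,0,0]]]';python3 -m handwheel '[[1,[0,0,-4],[0,0,0]],[1,[0,0,-4],[0,0,0]],[1,[0,0,0],[0,0,0]]]'
```

```text
time_s: 21.2
tool_pos: [0.4988, -0.1852, 0.1819]
tool_rot: [-3.14, 0.002, 0.196]
wrist_force: [-0.8, 0.8, -0.5]
finger_gap: 0.0202
time_s: 21.6
tool_pos: [0.4986, -0.1851, 0.1319]
tool_rot: [-3.14, 0.003, 0.196]
wrist_force: [-0.6, 0.5, -0.6]
finger_gap: 0.02
time_s: 21.9
tool_pos: [0.4995, -0.1853, 0.1199]
tool_rot: [-3.141, 0.001, 0.196]
wrist_force: [-1.2, -0.2, -0.2]
finger_gap: 0.0199
time_s: 22.2
tool_pos: [0.5008, -0.1856, 0.1152]
tool_rot: [3.14, -0.001, 0.196]
wrist_force: [-5.6, 1.1, 16.4]
finger_gap: 0.0205
```

```bash
python3 -m handwheel '[[1,[0,0,-2],[0,0,0]],[1,[0,0,-2],[0,0,0]],[1,[0,0,0],[0,0,0]]]';  python3 -m handwheel '[[1,[0,0,4],[0,0,0]],[1,[0,0,3],[0,0,0]],[0,[0,0,0],[0,0,0]],[0,[0,0,0],[0,0,0]],[0,[0,0,0],[0,0,0]]]';python3 -m handwheel '[[0,[0,0,10],[0,0,0]],[0,[0,0,30],[0,0,0]],[0,[0,0,20],[0,0,0]],[1,[0,0,0],[0,0,0]],[1,[0,0,0],[0,0,0]]]';python3 -m handwheel '[[1,[0,0,0],[0,0,0]],[1,[0,0,0],[0,0,0]],[1,[0,0,0],[0,0,0]],[1,[0,0,0],[0,0,0]]]';
```

```text
time_s: 22.5
tool_pos: [0.5011, -0.1856, 0.115]
tool_rot: [3.139, -0.001, 0.196]
wrist_force: [-12.3, 4.6, 40.6]
finger_gap: 0.0203
time_s: 23.0
tool_pos: [0.4994, -0.1853, 0.1147]
tool_rot: [-3.141, 0.001, 0.196]
wrist_force: [0.4, 0.8, 0.4]
finger_gap: 0.0423
time_s: 23.5
tool_pos: [0.4999, -0.1854, 0.1756]
tool_rot: [3.141, -0.0, 0.196]
wrist_force: [-0.3, -0.6, -1.0]
finger_gap: 0.0143
time_s: 23.9
tool_pos: [0.4995, -0.1853, 0.1748]
tool_rot: [-3.141, 0.001, 0.196]
wrist_force: [0.3, 0.6, -0.9]
finger_gap: 0.0003
```

```bash
python3 -m handwheel '[[1,[0,0,-25],[0,0,0]],[1,[0,0,-10],[0,0,0]],[1,[0,0,-3],[0,0,0]],[1,[0,0,0],[0,0,0]]]'; python3 -m handwheel '[[1,[0,0,-2],[0,0,0]],[1,[0,0,-2],[0,0,0]],[1,[0,0,0],[0,0,0]]]'
```

```text
time_s: 24.3
tool_pos: [0.4997, -0.1853, 0.1373]
tool_rot: [-3.141, 0.0, 0.196]
wrist_force: [-0.5, -0.7, 0.3]
finger_gap: -0.0002
time_s: 24.6
tool_pos: [0.5011, -0.1857, 0.1361]
tool_rot: [3.14, -0.002, 0.196]
wrist_force: [-4.1, 2.6, 11.4]
finger_gap: 0.0002
```

```bash
python3 -m handwheel '[[1,[0,0,14],[0,0,0]],[1,[-22,-4,0],[0,0,0]],[1,[-22,-4,0],[0,0,0]],[1,[0,0,-12],[0,0,0]],[1,[0,0,0],[0,0,0]]]'; python3 -m handwheel '[[1,[0,0,-2],[0,0,0]],[1,[0,0,-2],[0,0,0]],[1,[0,0,0],[0,0,0]]]';python3 -m handwheel '[[1,[0,0,20],[0,0,0]],[1,[44,9,0],[0,0,0]],[1,[44,9,0],[0,0,0]],[1,[45,8,0],[0,0,0]],[1,[0,0,-15],[0,0,0]]]'; python3 -m handwheel '[[1,[0,0,-2],[0,0,0]],[1,[0,0,-1],[0,0,0]],[1,[0,0,0],[0,0,0]]]';python3 -m handwheel '[[1,[0,0,-2],[0,0,0]],[1,[0,0,-2],[0,0,0]],[1,[0,0,0],[0,0,0]]]'
```

```text
time_s: 25.1
tool_pos: [0.456, -0.1944, 0.1363]
tool_rot: [3.14, -0.001, 0.195]
wrist_force: [-2.2, -1.4, 5.5]
finger_gap: 0.0001
time_s: 25.4
tool_pos: [0.4563, -0.1949, 0.1358]
tool_rot: [3.139, 0.001, 0.196]
wrist_force: [-11.3, 1.8, 31.0]
finger_gap: 0.0002
time_s: 25.9
tool_pos: [0.5976, -0.1637, 0.1383]
tool_rot: [3.141, -0.012, 0.202]
wrist_force: [-0.3, 0.6, -0.3]
finger_gap: -0.0001
time_s: 26.2
tool_pos: [0.5944, -0.1652, 0.1367]
tool_rot: [3.141, -0.012, 0.198]
wrist_force: [4.2, 2.9, 9.0]
finger_gap: -0.0002
time_s: 26.5
tool_pos: [0.5961, -0.1646, 0.1359]
tool_rot: [3.14, -0.016, 0.198]
wrist_force: [2.3, 5.1, 20.8]
finger_gap: -0.0001
```

```bash
python3 -m handwheel '[[1,[0,0,43],[0,0,0]],[1,[0,0,43],[0,0,0]],[1,[0,0,43],[0,0,0]],[1,[0,0,43],[0,0,0]],[1,[0,0,0],[0,0,0]]]'; python3 -m handwheel '[[1,[-5,-44,0],[0,0,0]],[1,[-5,-44,0],[0,0,0]],[1,[-5,-44,0],[0,0,0]],[1,[-5,-44,0],[0,0,0]],[1,[-5,-44,0],[0,0,0]]]'; python3 -m handwheel '[[1,[0,0,0],[0,0,0]],[1,[0,0,0],[0,0,0]]]'; python3 -c "
from h import *
c=cam('scene'); save(c,'pics/d1.png')"
```

```text
time_s: 27.0
tool_pos: [0.5923, -0.1678, 0.3084]
tool_rot: [3.136, -0.012, 0.196]
wrist_force: [0.1, -0.6, -0.1]
finger_gap: 0.0
time_s: 27.5
tool_pos: [0.5632, -0.3889, 0.3003]
tool_rot: [-3.141, 0.001, 0.196]
wrist_force: [0.2, -0.5, 0.3]
finger_gap: 0.0
time_s: 27.7
tool_pos: [0.5629, -0.3886, 0.2998]
tool_rot: [-3.14, 0.001, 0.193]
wrist_force: [0.3, 1.6, -0.0]
finger_gap: -0.0002
```

View pics/d1.png

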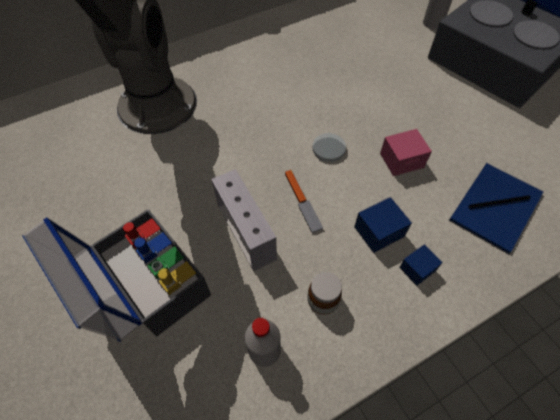

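The scene picture shows three caps seated at (130,230), (141,243) and (165,277). The stand is empty, the lid is still open and the gripper is behind it. Next I go down and push the lid over.

```bash
python3 -m handwheel '[[1,[0,0,-35],[0,0,0]],[1,[0,0,-35],[0,0,0]],[1,[0,0,-25],[0,0,0]],[1,[0,0,0],[0,0,0]],[1,[-3,15,0],[0,0,0]]]'; python3 -m handwheel '[[1,[-3,15,0],[0,0,0]],[1,[-3,15,0],[0,0,0]],[1,[-3,15,0],[0,0,0]],[1,[0,0,0],[0,0,0]]]'; python3 -c "
from h import *
c=cam('scene'); save(c,'pics/d2.png',(0,150,260,360),3)"
```

```text
time_s: 28.25
tool_pos: [0.561, -0.3727, 0.2066]
tool_rot: [3.141, -0.0, 0.195]
wrist_force: [-0.0, -0.3, 0.4]
finger_gap: -0.0002
time_s: 28.65
tool_pos: [0.5525, -0.3241, 0.2079]
tool_rot: [-3.142, -0.002, 0.2]
wrist_force: [0.1, -0.2, 0.7]
finger_gap: -0.0002
```

View pics/d2.png

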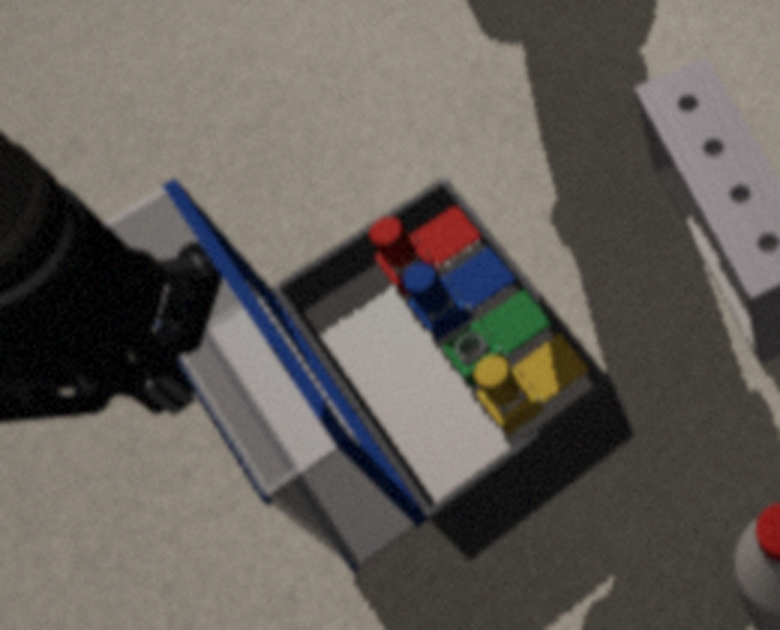

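```bash
python3 -m handwheel '[[1,[-3,14,0],[0,0,0]],[1,[-3,14,0],[0,0,0]],[1,[-3,14,0],[0,0,0]],[1,[0,0,0],[0,0,0]]]';python3 -m handwheel '[[1,[-3,14,0],[0,0,0]],[1,[-3,14,0],[0,0,0]],[1,[0,0,0],[0,0,0]]]'; python3 -c "
from h import *
c=cam('scene'); save(c,'pics/d3.png',(0,150,260,360),3)"
```

```text
time_s: 29.1
tool_pos: [0.5427, -0.2815, 0.2063]
tool_rot: [-3.139, 0.0, 0.2]
wrist_force: [-0.4, 1.2, -0.8]
finger_gap: 0.0002
time_s: 29.4
tool_pos: [0.5363, -0.2537, 0.2058]
tool_rot: [-3.139, 0.001, 0.2]
wrist_force: [0.0, -1.1, 0.0]
finger_gap: -0.0001
```

View pics/d3.png

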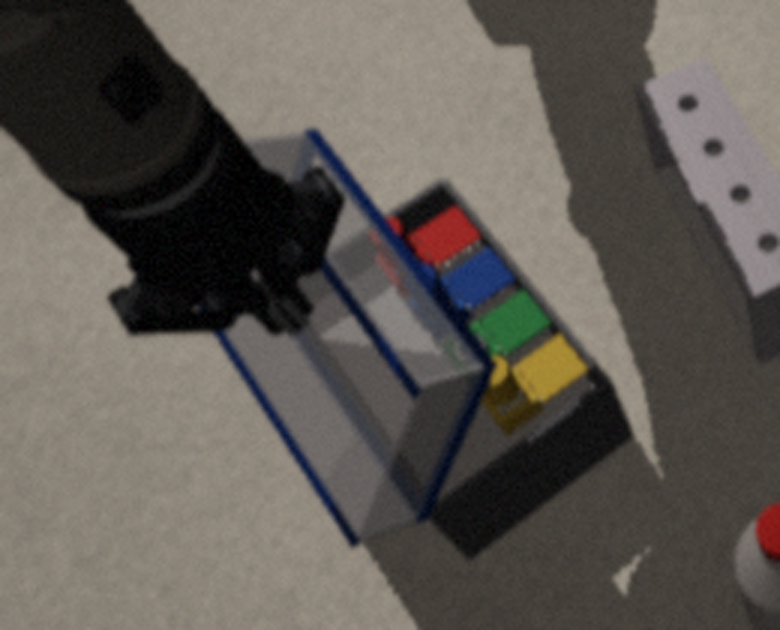

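```bash
python3 -m handwheel '[[1,[-3,14,0],[0,0,0]],[1,[-3,14,0],[0,0,0]],[1,[-3,14,0],[0,0,0]],[1,[-3,14,0],[0,0,0]],[1,[0,0,0],[0,0,0]]]';python3 -m handwheel '[[1,[-2,10,-5],[0,0,0]],[1,[-2,10,-10],[0,0,0]],[1,[-1,5,-10],[0,0,0]],[1,[0,0,0],[0,0,0]]]'; python3 -c "
from h import *
c=cam('scene'); save(c,'pics/d4.png',(0,150,260,360),3)"
```

```text
time_s: 29.95
tool_pos: [0.5246, -0.1977, 0.2064]
tool_rot: [-3.14, 0.0, 0.201]
wrist_force: [0.4, -1.1, 0.7]
finger_gap: -0.0
time_s: 30.35
tool_pos: [0.5182, -0.1748, 0.179]
tool_rot: [-3.139, 0.004, 0.198]
wrist_force: [0.2, 0.5, -0.6]
finger_gap: 0.0002
```

View pics/d4.png

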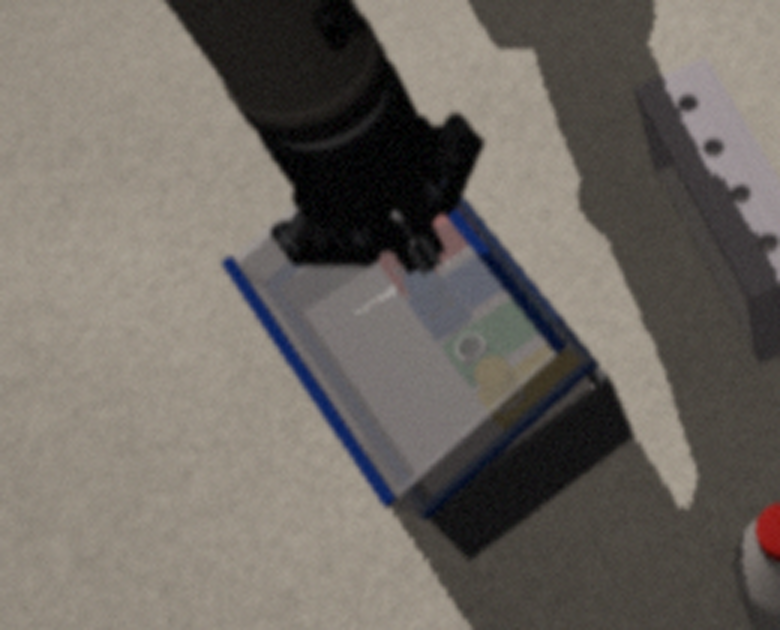

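```bash
python3 -m handwheel '[[1,[-2,10,-8],[0,0,0]],[1,[-2,10,-8],[0,0,0]],[1,[0,0,-8],[0,0,0]],[1,[0,0,-6],[0,0,0]],[1,[0,0,0],[0,0,0]]]';python3 -m handwheel '[[1,[0,0,-2],[0,0,0]],[1,[0,0,-1],[0,0,0]],[1,[0,0,0],[0,0,0]]]'
```

```text
time_s: 30.9
tool_pos: [0.5156, -0.1564, 0.1507]
tool_rot: [-3.141, 0.001, 0.196]
wrist_force: [-0.8, 0.7, -0.1]
finger_gap: 0.0002
time_s: 31.2
tool_pos: [0.516, -0.1568, 0.15]
tool_rot: [3.141, -0.0, 0.196]
wrist_force: [-3.0, 1.1, 10.3]
finger_gap: -0.0001
```

```bash
python3 -m handwheel '[[1,[0,0,20],[0,0,0]],[1,[0,0,45],[0,0,0]],[1,[0,0,37],[0,0,0]],[1,[-3,40,0],[0,0,-2.4]],[1,[-3,40,0],[0,0,-2.4]]]'; python3 -m handwheel '[[-1,[-3,40,0],[0,0,-2.4]],[-1,[-3,40,0],[0,0,-2.4]],[-1,[-3,40,0],[0,0,-2.4]],[-1,[-3,40,0],[0,0,-2.4]],[-1,[-3,40,0],[0,0,-2.4]]]'; python3 - <<'E'
from h import *
c=cam('scene'); save(c,'pics/e1.png'); save(c,'pics/e2.png',(20,180,260,340),3); ct=cam('top'); save(ct,'pics/e3.png',(175,110,325,275),4)
for n in ('scene','top'):
  for t in('lid_top','spatula','spatula_tip','dock_slot','dock'): print(n,t,[(np.round(d['position'],4),round(d['conf'],2)) for d in tip_of(n,t)][:3])
E
```

```text
time_s: 31.7
tool_pos: [0.5107, -0.0771, 0.2519]
tool_rot: [3.14, -0.004, 0.106]
wrist_force: [0.3, 0.8, -0.2]
finger_gap: 0.0001
time_s: 32.2
tool_pos: [0.4947, 0.1247, 0.2504]
tool_rot: [3.141, -0.001, -0.1]
wrist_force: [0.2, 0.8, -0.5]
finger_gap: 0.0727
scene lid_top [(array([ 0.5262, -0.1916,  0.1494]), 0.75)]
scene spatula [(array([0.4586, 0.1999, 0.0007]), 0.85)]
scene spatula_tip [(array([0.5957, 0.1826, 0.0061]), 0.86)]
scene dock_slot [(array([0.4808, 0.4933, 0.0463]), 0.93), (array([0.6298, 0.3113, 0.0472]), 0.87), (array([0.7612, 0.324 , 0.0316]), 0.7)]
scene dock [(array([0.7881, 0.3271, 0.0031]), 0.83), (array([ 0.5205,  0.4848, -0.0016]), 0.77), (array([6.632e-01, 3.107e-01, 2.000e-04]), 0.64)]
top lid_top [(array([ 0.5232, -0.1907,  0.1474]), 0.58)]
top spatula []
top spatula_tip [(array([0.5971, 0.1788, 0.0045]), 0.72)]
top dock_slot [(array([0.4795, 0.4999, 0.0429]), 0.73), (array([0.7595, 0.3214, 0.0324]), 0.63), (array([0.6299, 0.3089, 0.0482]), 0.57)]
top dock [(array([ 0.5224,  0.4922, -0.0043]), 0.8), (array([7.848e-01, 3.226e-01, 7.000e-04]), 0.73), (array([ 0.6703,  0.3056, -0.0026]), 0.7)]
```

View pics/e1.png

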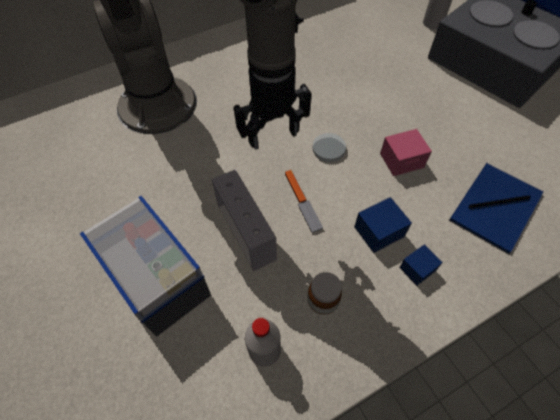

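View pics/e2.png

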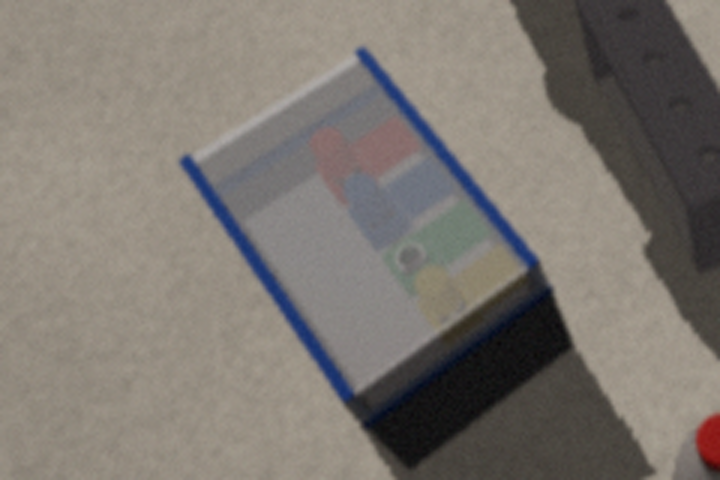

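View pics/e3.png

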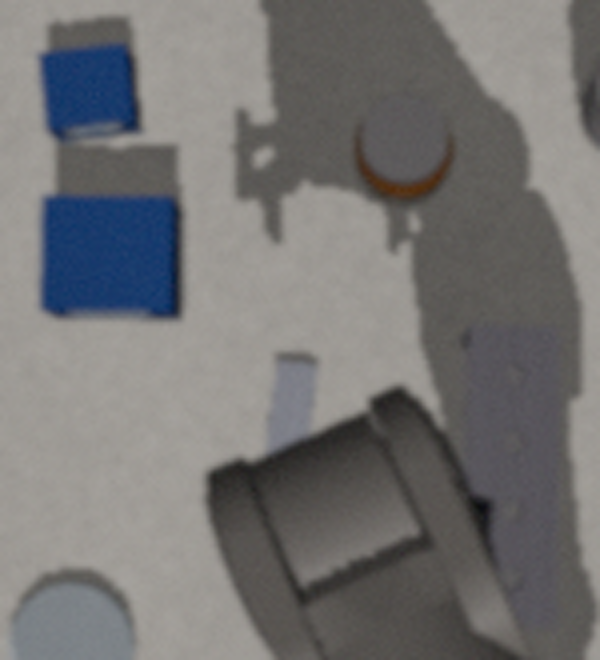

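```bash
python3 -m handwheel '[[-1,[-3,36,-20],[0,0,-1.2]],[-1,[-2,36,-20],[0,0,-1.2]],[-1,[0,0,-45],[0,0,0]],[-1,[0,0,-45],[0,0,0]],[-1,[0,0,-45],[0,0,0]]]'; python3 -m handwheel '[[-1,[0,0,-25],[0,0,0]],[-1,[0,0,-15],[0,0,0]],[-1,[0,0,0],[0,0,0]],[-1,[0,0,0],[0,0,0]]]'; python3 - <<'E'
from h import *
c=cam('scene'); save(c,'pics/f1.png',(220,120,360,250),5)
E
```

```text
time_s: 33.3
tool_pos: [0.4902, 0.1956, 0.0742]
tool_rot: [-3.141, -0.001, -0.139]
wrist_force: [0.7, 0.4, 0.3]
finger_gap: 0.0852
time_s: 33.7
tool_pos: [0.4908, 0.196, 0.0364]
tool_rot: [-3.141, -0.002, -0.139]
wrist_force: [0.3, 0.4, 0.5]
finger_gap: 0.0852
```

View pics/f1.png

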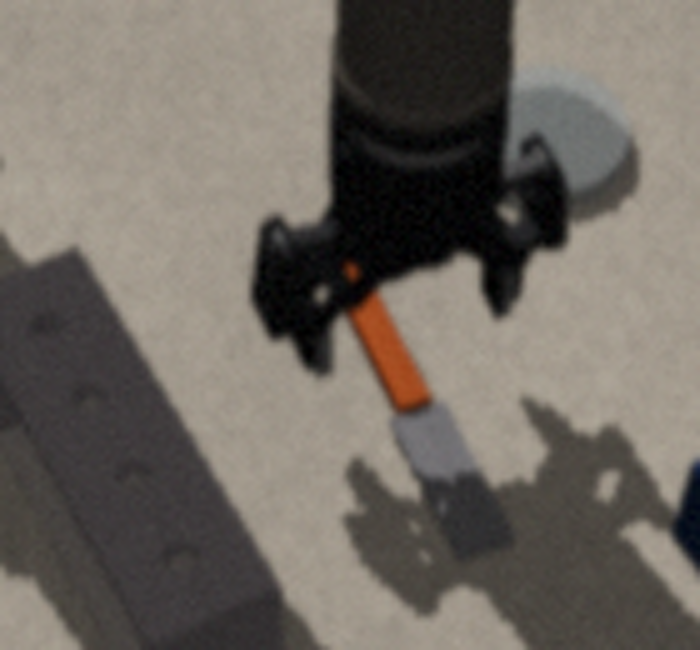

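```bash
python3 -m handwheel '[[-1,[0,0,-14],[0,0,0]],[-1,[0,0,-14],[0,0,0]],[-1,[0,0,0],[0,0,0]],[0.4,[0,0,0],[0,0,0]],[0.4,[0,0,0],[0,0,0]]]'; python3 -m handwheel '[[0.4,[0,0,0],[0,0,0]],[1,[0,0,0],[0,0,0]],[1,[0,0,0],[0,0,0]],[1,[0,0,0],[0,0,0]],[1,[0,0,0],[0,0,0]]]' 60
```

```text
time_s: 34.25
tool_pos: [0.4899, 0.1958, 0.0074]
tool_rot: [-3.142, -0.0, -0.139]
wrist_force: [0.5, 0.6, 0.9]
finger_gap: 0.059
time_s: 34.75
tool_pos: [0.4901, 0.1959, 0.0079]
tool_rot: [-3.141, -0.001, -0.139]
wrist_force: [-0.6, -0.2, 5.1]
finger_gap: 0.0159
```

```bash
python3 -m handwheel '[[1,[0,0,0],[0,0,0]],[1,[0,0,30],[0,0,0]],[1,[0,0,40],[0,0,0]],[1,[0,0,0],[0,0,0]],[1,[0,0,0],[0,0,0]]]'; python3 - <<'E'
from h import *
c=cam('scene'); save(c,'pics/f2.png',(220,100,400,250),4)
for n in ('scene','top'):
  cam(n)
  for t in('spatula','spatula_tip'): print(n,t,[(np.round(d['position'],4),round(d['conf'],2)) for d in tip_of(n,t)][:3])
E
```

```text
time_s: 35.25
tool_pos: [0.4902, 0.1955, 0.0778]
tool_rot: [-3.141, -0.001, -0.139]
wrist_force: [-0.2, -0.1, -1.0]
finger_gap: 0.0158
scene spatula [(array([0.4567, 0.2005, 0.0688]), 0.95)]
scene spatula_tip [(array([0.5945, 0.1823, 0.0772]), 0.83), (array([0.6267, 0.3095, 0.0443]), 0.39), (array([ 7.724e-01, -5.860e-02,  2.000e-04]), 0.28)]
top spatula [(array([0.5981, 0.1812, 0.0723]), 0.65), (array([ 0.5097,  0.0321, -0.001 ]), 0.6)]
top spatula_tip [(array([0.5982, 0.1822, 0.0714]), 0.65)]
```

View pics/f2.png

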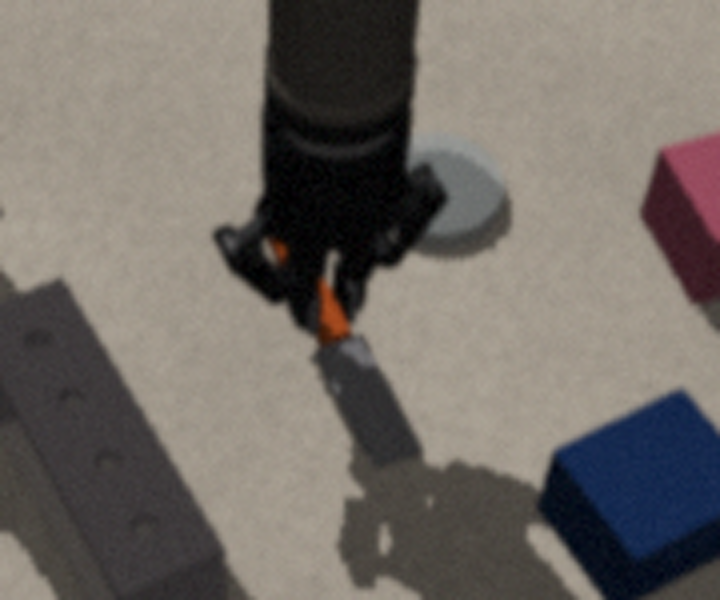

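```bash
python3 -m handwheel '[[1,[0,38,0],[0,0,2.6]],[1,[0,38,0],[0,0,2.6]],[1,[0,38,0],[0,0,2.7]],[1,[0,0,-32],[0,0,0]],[1,[0,0,0],[0,0,0]]]'; python3 -m handwheel '[[1,[0,0,0],[0,0,0]],[1,[0,0,0],[0,0,0]]]'; python3 - <<'E'
from h import *
def acc(n,k=6): return np.mean([capture(n)['image'].astype(float) for _ in range(k)],0)
def out(im,f,crop,s):
    x0,y0,x1,y1=crop; im=np.clip((im[y0:y1,x0:x1]/255)**.6*255*1.1,0,255).astype(np.uint8); cv2.imwrite(f,cv2.resize(im,None,fx=s,fy=s,interpolation=cv2.INTER_CUBIC))
out(acc('scene'),'pics/g1.png',(310,130,430,260),4.6); out(acc('top'),'pics/g2.png',(170,140,270,240),6)
for n in ('scene','top'):
  cam(n)
  for t in('spatula','spatula_tip','dock_slot'): print(n,t,[(np.round(d['position'],4),round(d['conf'],2)) for d in tip_of(n,t)][:4])
s=state(); print(s['tool_pos'],s['tool_rot'],s['wrist_force'])
E
```

```text
time_s: 36.1
tool_pos: [0.4866, 0.3091, 0.0417]
tool_rot: [3.138, 0.007, 0.002]
wrist_force: [-1.6, -1.1, -0.4]
finger_gap: 0.0157
time_s: 36.3
tool_pos: [0.4906, 0.309, 0.0459]
tool_rot: [3.141, -0.001, -0.002]
wrist_force: [0.2, 0.4, -0.2]
finger_gap: 0.016
scene spatula [(array([0.4579, 0.3107, 0.0366]), 0.85)]
scene spatula_tip [(array([0.5955, 0.3089, 0.0446]), 0.89)]
scene dock_slot [(array([0.4797, 0.4934, 0.044 ]), 0.88), (array([0.6278, 0.3106, 0.0447]), 0.85), (array([0.759 , 0.3254, 0.0342]), 0.59)]
top spatula []
top spatula_tip [(array([0.596 , 0.307 , 0.0404]), 0.77)]
top dock_slot [(array([0.4835, 0.5009, 0.0434]), 0.73), (array([0.6291, 0.3098, 0.0493]), 0.57)]
[0.4897545  0.30963867 0.04532086] [ 3.14144693e+00  4.43635736e-05 -7.86671008e-04] [ 0.4823144   0.60817924 -1.11395433]
```

View pics/g1.png

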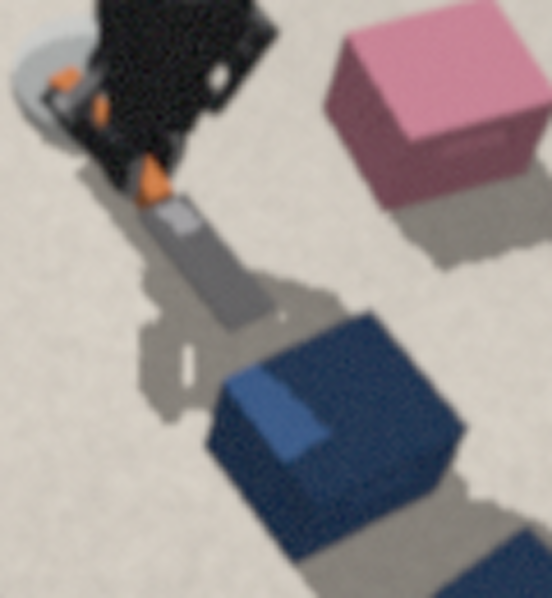

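View pics/g2.png

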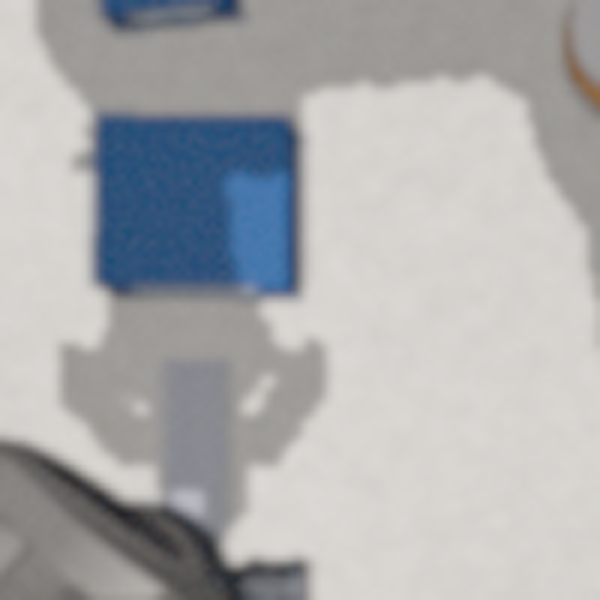

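```bash
python3 - <<'E'
from h import *
ct=cam('top'); cs=cam('scene')
T=lambda a,k,o:(np.array(a,float)+.5)/k-.5+np.array(o)
print(back(ct,T([[97,118],[297,118],[97,285],[297,290]],6,(170,140)),.066).round(4))
print('blade',back(ct,T([[164,360],[232,360],[163,450],[232,450]],6,(170,140)),.046).round(4))
print('sill',back(ct,T([[115,292],[262,292]],6,(170,140)),.040).round(4))
print('scene dock',back(cs,T([[228,382],[372,313],[466,428],[318,498]],4.6,(310,130)),.066).round(4))
print('blade',back(cs,T([[234,331],[277,309]],4.6,(310,130)),.046).round(4))
E
```

```text
[[0.7061 0.3522 0.066 ]
 [0.7055 0.261  0.066 ]
 [0.6293 0.3523 0.066 ]
 [0.6262 0.2613 0.066 ]]
blade [[0.596  0.3255 0.046 ]
 [0.5957 0.2941 0.046 ]
 [0.5542 0.3261 0.046 ]
 [0.5539 0.2942 0.046 ]]
sill [[0.6285 0.3493 0.04  ]
 [0.6279 0.2809 0.04  ]]
scene dock [[0.6274 0.2686 0.066 ]
 [0.6295 0.3547 0.066 ]
 [0.7056 0.3533 0.066 ]
 [0.7014 0.2683 0.066 ]]
blade [[0.595  0.2987 0.046 ]
 [0.5948 0.3258 0.046 ]]
```

```bash
python3 -m handwheel '[[1,[12,-2,0],[0,0,0]],[1,[12,0,0],[0,0,0]],[1,[12,0,0],[0,0,0]],[1,[8,0,0],[0,0,0]],[1,[0,0,0],[0,0,0]]]'; python3 -m handwheel '[[1,[8,0,0],[0,0,0]],[1,[8,0,0],[0,0,0]],[1,[0,0,0],[0,0,0]]]'; python3 - <<'E'
from h import *
def acc(n,k=4): return np.mean([capture(n)['image'].astype(float) for _ in range(k)],0)
def out(im,f,crop,s):
    x0,y0,x1,y1=crop; im=np.clip((im[y0:y1,x0:x1]/255)**.6*255*1.1,0,255).astype(np.uint8); cv2.imwrite(f,cv2.resize(im,None,fx=s,fy=s,interpolation=cv2.INTER_CUBIC))
out(acc('scene'),'pics/g3.png',(310,130,430,260),4.6)
s=state(); print(s['wrist_force'])
E
```

```text
time_s: 37.9
tool_pos: [0.5358, 0.3072, 0.0453]
tool_rot: [-3.141, -0.001, -0.003]
wrist_force: [-0.8, -0.9, -0.4]
finger_gap: 0.0157
time_s: 38.2
tool_pos: [0.5512, 0.3074, 0.0454]
tool_rot: [-3.141, -0.001, -0.002]
wrist_force: [0.3, -0.5, -1.8]
finger_gap: 0.0161
[ 0.40191249  0.31403868 -0.50816808]
```

View pics/g3.png

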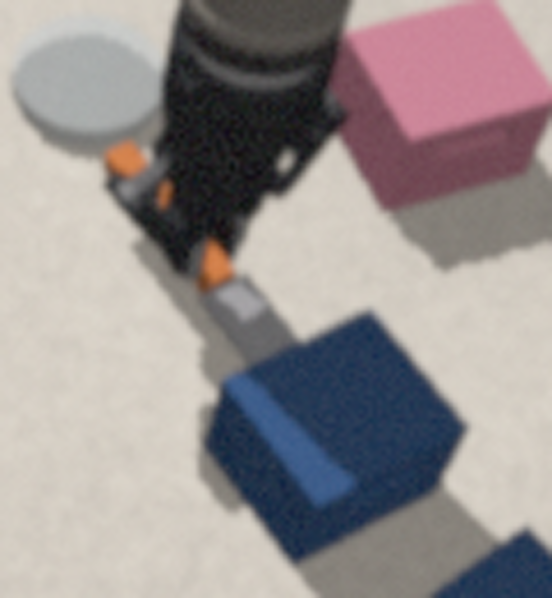

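```bash
python3 -m handwheel '[[1,[12,0,0],[0,0,0]],[1,[12,0,0],[0,0,0]],[1,[12,0,0],[0,0,0]],[1,[8,0,0],[0,0,0]],[1,[0,0,0],[0,0,0]]]'; python3 -m handwheel '[[1,[5,0,0],[0,0,0]],[1,[4,0,0],[0,0,0]],[1,[0,0,0],[0,0,0]]]';python3 -m handwheel '[[1,[3,0,0],[0,0,0]],[1,[2,0,0],[0,0,0]],[1,[0,0,0],[0,0,0]]]'
```

```text
time_s: 38.9
tool_pos: [0.5957, 0.3071, 0.0452]
tool_rot: [-3.141, -0.001, -0.003]
wrist_force: [-0.3, -1.1, -1.2]
finger_gap: 0.016
time_s: 39.2
tool_pos: [0.6032, 0.3076, 0.0454]
tool_rot: [3.142, -0.0, -0.001]
wrist_force: [-0.1, 0.0, -1.3]
finger_gap: 0.016
time_s: 39.5
tool_pos: [0.6067, 0.3078, 0.0452]
tool_rot: [3.141, 0.002, -0.0]
wrist_force: [-3.6, -0.3, 0.9]
finger_gap: 0.0159
```

```bash
python3 -m handwheel '[[1,[2,0,0],[0,0,0]],[1,[2,0,0],[0,0,0]],[1,[0,0,0],[0,0,0]]]'; python3 - <<'E'
from h import *
def acc(n,k=4): return np.mean([capture(n)['image'].astype(float) for _ in range(k)],0)
def out(im,f,crop,s):
    x0,y0,x1,y1=crop; im=np.clip((im[y0:y1,x0:x1]/255)**.6*255*1.1,0,255).astype(np.uint8); cv2.imwrite(f,cv2.resize(im,None,fx=s,fy=s,interpolation=cv2.INTER_CUBIC))
out(acc('scene'),'pics/g4.png',(310,130,430,260),4.6)
s=state(); print(s['wrist_force'],s['tool_pos'])
E
```

```text
time_s: 39.8
tool_pos: [0.6068, 0.3079, 0.0447]
tool_rot: [3.139, 0.009, 0.0]
wrist_force: [-10.2, -1.9, 4.7]
finger_gap: 0.016
[-10.41815242  -1.50681258   3.89396757] [0.60683659 0.30795437 0.04467183]
```

View pics/g4.png

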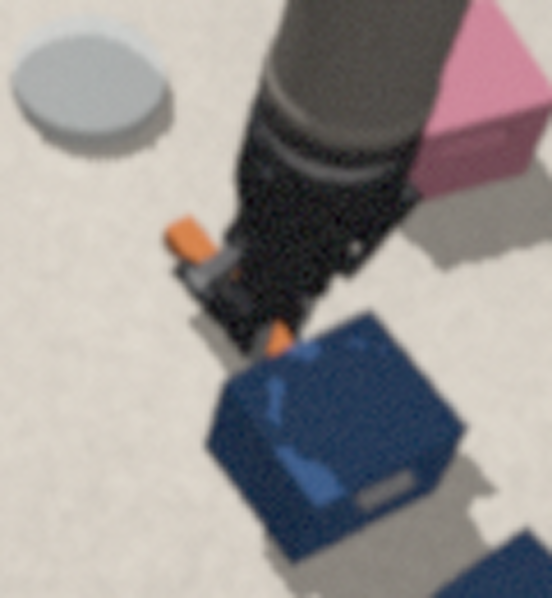

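```bash
python3 -m handwheel '[[1,[-2,0,0],[0,0,0]],[0.5,[0,0,0],[0,0,0]],[0.2,[0,0,0],[0,0,0]],[-0.2,[0,0,0],[0,0,0]],[-0.2,[0,0,0],[0,0,0]]]'; python3 -m handwheel '[[-0.2,[0,0,15],[0,0,0]],[-0.2,[0,0,30],[0,0,0]],[-0.2,[0,0,40],[0,0,0]],[-0.2,[0,0,40],[0,0,0]],[-0.2,[0,0,40],[0,0,0]]]';python3 -m handwheel '[[-0.2,[-25,-40,0],[0,0,0]],[-0.2,[-25,-40,0],[0,0,0]],[-0.2,[-25,-40,0],[0,0,0]],[-0.2,[-25,-40,0],[0,0,0]],[-0.2,[0,0,0],[0,0,0]]]'; python3 - <<'E'
from h import *
def acc(n,k=4): return np.mean([capture(n)['image'].astype(float) for _ in range(k)],0)
def out(im,f,crop,s):
    x0,y0,x1,y1=crop; im=np.clip((im[y0:y1,x0:x1]/255)**.6*255*1.1,0,255).astype(np.uint8); cv2.imwrite(f,cv2.resize(im,None,fx=s,fy=s,interpolation=cv2.INTER_CUBIC))
a=acc('scene'); out(a,'pics/h1.png',(310,130,430,260),4.6); out(a,'pics/h2.png',(0,0,560,420),1.4); out(acc('top'),'pics/h3.png',(150,110,290,250),4.2)
for n in ('scene','top'):
  cam(n)
  for t in('spatula','spatula_tip','dock_slot','lid_top'): print(n,t,[(np.round(d['position'],4),round(d['conf'],2)) for d in tip_of(n,t)][:4])
E
```

```text
time_s: 40.5
tool_pos: [0.6107, 0.3075, 0.0457]
tool_rot: [-3.141, -0.001, -0.001]
wrist_force: [-0.2, 0.5, -0.8]
finger_gap: 0.0512
time_s: 41.0
tool_pos: [0.6099, 0.3077, 0.2134]
tool_rot: [-3.141, -0.001, -0.001]
wrist_force: [0.4, 0.3, -0.1]
finger_gap: 0.0509
time_s: 41.5
tool_pos: [0.5072, 0.1406, 0.2107]
tool_rot: [3.135, 0.002, -0.008]
wrist_force: [0.1, 0.3, -0.5]
finger_gap: 0.0513
scene spatula [(array([0.5757, 0.3111, 0.0302]), 0.81), (array([0.7122, 0.3095, 0.0493]), 0.52)]
scene spatula_tip [(array([0.7155, 0.3086, 0.0496]), 0.61)]
scene dock_slot [(array([0.7619, 0.3266, 0.032 ]), 0.96), (array([0.4803, 0.4959, 0.0448]), 0.87), (array([0.6299, 0.3112, 0.049 ]), 0.8), (array([ 0.5239, -0.1948,  0.1489]), 0.41)]
scene lid_top [(array([ 0.5244, -0.1936,  0.1491]), 0.81)]
top spatula [(array([0.5784, 0.3084, 0.0324]), 0.62), (array([ 0.5216, -0.1921,  0.1479]), 0.21)]
top spatula_tip []
top dock_slot [(array([0.7587, 0.3252, 0.0285]), 0.98), (array([0.4797, 0.5019, 0.0432]), 0.77), (array([0.6249, 0.3086, 0.0475]), 0.55)]
top lid_top [(array([ 0.5194, -0.1921,  0.1486]), 0.87), (array([ 0.774 , -0.0543,  0.0015]), 0.6)]
```

View pics/h1.png

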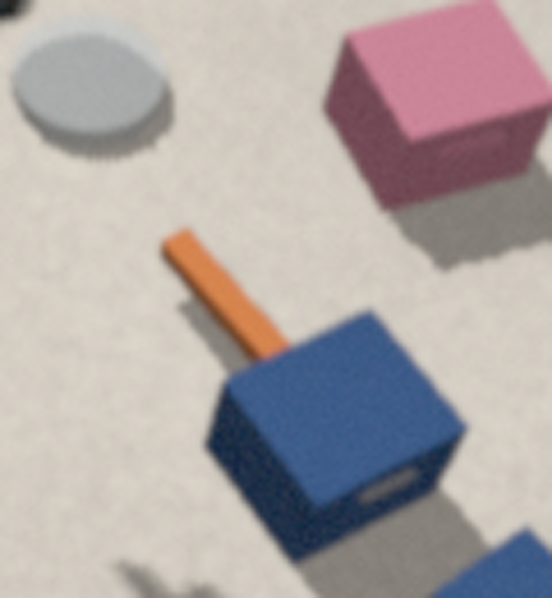

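View pics/h3.png

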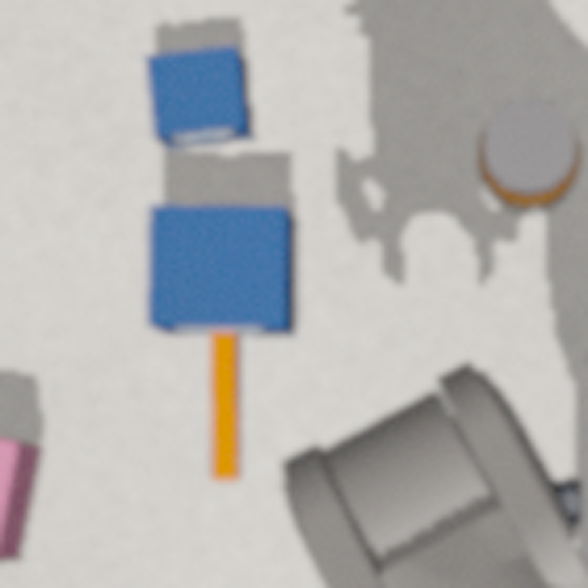

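View pics/h2.png

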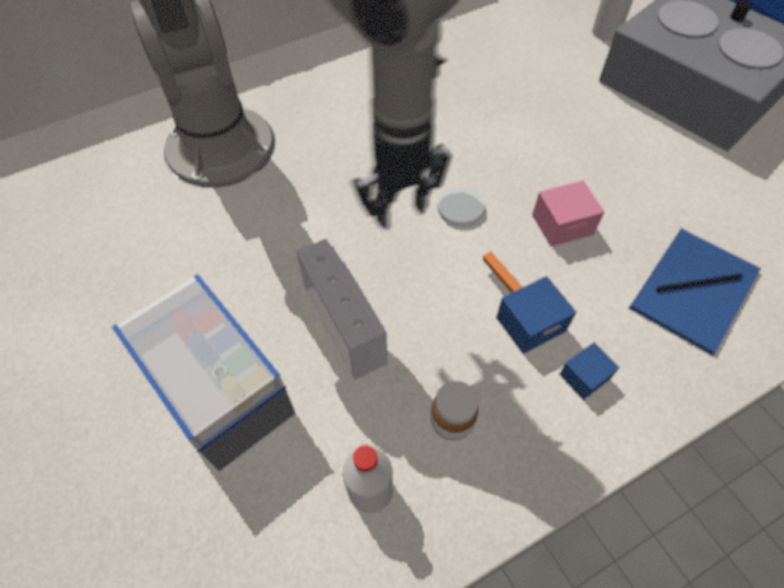

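```bash
python3 -m handwheel '[[-0.2,[0,0,20],[0,0,0]],[-0.2,[0,0,0],[0,0,0]],[-0.2,[0,0,0],[0,0,0]]]'; python3 -c "
from bench import hand_in
print(hand_in())"
```

```text
time_s: 42.7
tool_pos: [0.51, 0.1477, 0.2304]
tool_rot: [-3.142, -0.001, -0.001]
wrist_force: [-0.7, -0.5, -0.7]
finger_gap: 0.0512
the job is handed in; nothing more can be done
None
```

The kit is packed and handed in at 42.7 s. The yellow, red and blue swabs are seated in their tubes, the lid was shut after them, and the orange spatula is in the larger blue dock. There was no green swab, so the green tube is empty.

**Swabs:** pressing each cap from above with shut fingers met firm contact at about 136 mm, which is the seated height. One early picture of the yellow cap suggested it was a few millimetres high, but that press test did not bear it out.

**Lid:** the fingers met hard contact on its top at 150 mm, and later pictures still showed it shut.

**Spatula:** it went in level until the handle met the dock's front face, at about 10 N. After release the pictures showed the handle against the face and the blade showing in the slot at the back. The position estimates agreed to about 3 mm.

**Bottle, jar and dish:** I touched none of them, and they look to be in the same places in the last picture. No check failed, and I did not see the spatula get knocked aside.

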